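# Fetch the bracelet case from behind the ring stands and wedge it in its carrying tray

## Task

First move all three ring stands off the display platform and stand them in the dark side tray, leaving the green bracelet case where it is; then lay the case lengthwise, right way up, between the end stops of the beech carrying tray, close up against the red felt stop, and press the wedge firmly point down into the gap between the case and the bare stop, central on the tray, so that the case is locked tight. Only then put each ring stand back on the middle of the felt spot of its own stone's colour, always keeping the stands upright.

Things in the scene. Friction and masses are not known exactly. Their poses are not given: they have to be found in the camera images.
- stand_turquoise_center (a point): Ring stand with the turquoise stone: slim black cone on a flat foot, silver band and domed turquoise stone on top. 93 mm tall; foot 44 mm wide, 6 mm thick; cone 35 mm wide above the foot, narrowing evenly to 24 mm at 76 mm height; stone 29 mm wide. 0.12 kg. Point on its axis 46 mm above its underside; z up. Starts on the turquoise spot.
- stand_amber_center (a point): Ring stand with the amber stone: slim black cone on a flat foot, silver band and domed amber stone on top. 93 mm tall; foot 44 mm wide, 6 mm thick; cone 35 mm wide above the foot, narrowing evenly to 24 mm at 76 mm height; stone 29 mm wide. 0.12 kg. Point on its axis 46 mm above its underside; z up. Starts on the amber spot.
- stand_violet_center (a point): Ring stand with the violet stone: slim black cone on a flat foot, silver band and domed violet stone on top. 93 mm tall; foot 44 mm wide, 6 mm thick; cone 35 mm wide above the foot, narrowing evenly to 24 mm at 76 mm height; stone 29 mm wide. 0.12 kg. Point on its axis 46 mm above its underside; z up. Starts on the violet spot.
- spot_turquoise: Fixed round turquoise felt spot, home of the turquoise stand, 62 mm wide, 2 mm thick, on the wooden display platform. Origin at the centre of its underside, 10 mm above the table. Its y axis runs along the row of three spots, about 85 mm apart; the order of the colours changes.
- spot_amber: Fixed round amber felt spot, home of the amber stand, 62 mm wide, 2 mm thick, on the wooden display platform. Origin at the centre of its underside, 10 mm above the table. Its y axis runs along the row of three spots, about 85 mm apart; the order of the colours changes.
- spot_violet: Fixed round violet felt spot, home of the violet stand, 62 mm wide, 2 mm thick, on the wooden display platform. Origin at the centre of its underside, 10 mm above the table. Its y axis runs along the row of three spots, about 85 mm apart; the order of the colours changes.
- case_center (a point): Closed dark green bracelet case with a gold line: block 96 mm long (its x), 44 mm wide (y), 40 mm high (z up), 0.25 kg. It lies on the platform behind the row of stands (side away from the robot), its length along the row, about 20 mm clear of their feet. Point: its centre, 20 mm above its underside.
- side_tray: Fixed dark wooden open tray at the left or right side, outside 235 mm long (its x) by 125 mm wide (y), walls 5 mm thick and 14 mm high, floor 5 mm thick; empty at the start. Origin at the centre of its underside, on the table. Parking place for the stands.
- carrier: Fixed pale beech tray at the other side: board 152 mm long (x), 110 wide (y), 8 thick; two end stops, 60 mm wide, rise 40 mm above the board, inner faces at x = -56 mm (red felt face and top) and +56 mm (bare); sides open. The case lies lengthwise between them, leaving a 16 mm gap. Origin at the centre of its underside, on the table.
- wedge_center (a point): Beech wedge standing point down in a fixed dark holder 36 mm high; pulls straight up. 90 mm tall, 28 wide (y). Thickness (x) grows on both sides from 6 mm at the tip to 26 at 60 mm up; above is a yellow head 26x28x30 mm. 40 g. Point: 45 mm above the tip, 30 below the head's centre. Driven by 15-20 N it shoves the case to the felt and jams, tip about 10 mm above the board.

How it is judged:
By the outcome, as a careful person would: the job done as asked, in the order asked, and still so for the second after the job is handed in, with the robot touching nothing.
It also fails if it takes over 138 s, if anything falls off the work surface, if the arm or the gripper's body presses on something with over 40 N, if the wrist force passes 120 N, or if a joint passes its speed limit or range.

## Robot

A 6-joint arm with a two-finger parallel gripper is mounted at the origin on the work surface. World frame = base frame: x ahead of the robot, y to its left, z up, the work surface at z = 0. Lengths are in m, angles in rad, forces in N, time in s.
With the tool pointing down it reaches from about 0.275 to 0.875 m from the base axis. Payload 12.5 kg.
Tool frame: the origin (TCP) lies between the finger pads; the fingertips stand 25 mm ahead of it and the grasp point (between the pads) lies 6 mm ahead of it; z points along the fingers, y is the line along which they close (so a half turn about z gives the same grasp; the last joint's range is limited). The gripper opens to 85 mm and grips with 20 to 120 N. Pads are 22 mm wide; open, the fingers measure 114 mm over their backs; the gripper's body (76 mm by 85 mm) begins 54 mm behind the grasp point. The pads swing forward as they close: fully open they stand 13 mm farther back than shut.
Start: joints at [-1.258, 0.351, 1.652, -0, 1.139, -0.085], TCP at [0.213, -0.507, 0.256] pointing down, gripper open.
Joint ranges: [-2.75, 2.75], [-0.79, 2.1], [0.01, 2.65], [-1.57, 4.71], [0.07, 3.14], [-2.87, 2.87]. Speed limits (rad/s): [2.22, 2.22, 2.79, 3.14, 3.14, 3.14].

## Interface

Orientations are given as a unit quaternion [x, y, z, w].
In Python, from cell import bot, imaging gives the robot as it stands. The module is installed in compiled form; this text tells all that it offers.
- The arm moves only by the tool carry_out, never from a script. Its argument "series" is a list of rows, each a list of 7 numbers: the shift along the tool's x, y, z normalised to -1 to 1, where 1 is 800 mm, then the turn, a rotation vector about the tool's x, y, z normalised to -1 to 1, where 1 is pi rad, then the closure, from -1 (fully open) to 1 (shut). In form: [[tx, ty, tz, ax, ay, az, grip], ...]. A call has 1 to 10 rows; each row is the pose to reach, as a shift and turn from the pose commanded when the call began, along the tool's axes at that moment, turning the shorter way round; what a row does not reach only later rows make up. A row lasts 1/12 s, in which the tool goes at most 41.7 mm and 7.16 degrees, less where a joint would pass 70% of its speed; a pose out of reach is approached as far as the arm can. A call with a number of a shift or a turn outside -1 to 1 is refused whole. A call with a gripper value outside its range is refused whole. The fingers move at their own pace and stop on an object; "squeeze" is the grip in N (left out, the last holds). Time passes only in rows, so rows that repeat a pose let the fingers close. It gives the time, the measured TCP pose, the force, the opening and the grip force at its end, in the units of the state.
- bot.read_state(): the state, without advancing time (a new reading comes with each control period).
- imaging.snapshot(name): name is "scene" or "top" or "wrist"; returns (picture, depth): 384x512x3 uint8, red, green, blue; 384x512 float32, m along the optical axis (not along the pixel's ray), 0 where there is no reading.
- imaging.camera_model(name): a dict with "intrinsics" (3x3 intrinsics, pixels), "rvec" (rotation vector, rad) and "tvec" (3), from world to camera coordinates, as OpenCV has them; the wrist camera has in their place "tool_from_camera" (4x4, takes a point from camera to tool coordinates, whose origin is the TCP and whose axes are the flange's). Camera axes: x right, y down, z forward; pixel columns grow to the right and rows downward; lengths in m; the calibration is good to about 2 mm. A picture is of the moment at which its call begins: read the wrist's pose just before it. camera_model takes no time and is no camera call.
- bot.job_done(): hands the job in; it is judged then, once.
The state is a dict: "time": time; "joint_pos": joint angles; "dq": joint speeds; "joint_torque": joint torques, N m; "ee_pos": TCP position; "tool_rot": TCP orientation; "contact_force": force on the tool from outside, world axes, zero at the start; "ft_torque": the same for the moment, N m; "gripper_width": finger opening in m; "finger_force": force on a finger pad.
Only numpy, scipy, OpenCV 4.12 (cv2) and the standard library are available. Lean on these libraries where they do the work, as an engineer would, in place of code of your own. Each camera call takes 0.05 s, during which the arm holds its last target. There are 200 camera calls.

## Working session

There is one attempt and no reset: what is moved stays moved. The work goes in short steps, Python scripts to look and compute and a tool call to move; the robot and the scene stay as the last step left them, time stands still between calls to the robot, and variables do not carry over. Pictures are saved under pics/ and viewed, at most 14 in all, crops included, and the job is handed in when it is done.

Besides the shell and the picture viewer there is one more tool, called after "Call:" as name(argument=value, ...), one argument or row to a line, values as JSON. carry_out: Moves the arm, as the interface text tells. Scaled input: -1 to 1 covers 800 mm each way for a shift and pi rad each way for a turn. Its arguments: {"type":"object","properties":{"series":{"type":"array"},"squeeze":{"type":"number"}},"required":["series"]}

```bash
mkdir -p pics; python3 - <<'E'
from cell import bot, imaging
import cv2,numpy as np
for n in("scene","top"):
    p,d=imaging.snapshot(n); np.savez(f"pics/{n}0.npz",p=p,d=d)
    cv2.imwrite(f"pics/{n}0.png",p[...,::-1])
    m=imaging.camera_model(n); print(n,m)
print(imaging.camera_model("wrist"));print(bot.read_state())
E
```

```text
scene {'intrinsics': array([[462.2856452 ,   0.        , 259.56760625],
       [  0.        , 462.2856452 , 196.37922276],
       [  0.        ,   0.        ,   1.        ]]), 'rvec': array([ 2.42518724,  0.65916357, -0.21171356]), 'tvec': array([-0.4723702 , -0.18777547,  1.2017142 ])}
top {'intrinsics': array([[486.82761189,   0.        , 263.14593869],
       [  0.        , 486.82761189, 183.9406531 ],
       [  0.        ,   0.        ,   1.        ]]), 'rvec': array([ 2.19329499, -2.14493035,  0.05731477]), 'tvec': array([-4.37237543e-05,  5.36066781e-01,  1.20180632e+00])}
{'intrinsics': array([[285.86697715,   0.        , 260.47036008],
       [  0.        , 285.86697715, 187.87996805],
       [  0.        ,   0.        ,   1.        ]]), 'tool_from_camera': array([[-8.33744286e-04, -9.62119404e-01, -2.72627138e-01,
         6.98251059e-02],
       [ 9.99999627e-01, -7.40446616e-04, -4.45098456e-04,
         4.85127169e-04],
       [ 2.26372019e-04, -2.72627407e-01,  9.62119663e-01,
        -1.17573306e-01],
       [ 0.00000000e+00,  0.00000000e+00,  0.00000000e+00,
         1.00000000e+00]])}
{'time': 0.1, 'joint_pos': array([-1.25760683e+00,  3.51205792e-01,  1.65237277e+00, -2.89792057e-06,
        1.13911059e+00, -8.45873260e-02]), 'dq': array([ 2.15019464e-05, -2.87922744e-04, -2.14951421e-03, -1.80108656e-03,
       -2.32996766e-03, -1.11351534e-03]), 'joint_torque': array([ 7.54666180e-04, -5.06830680e+01, -2.91875732e+01, -8.29824512e-05,
        2.69701966e-03, -2.26802581e-05]), 'ee_pos': array([ 0.212996  , -0.50677822,  0.25579459]), 'tool_rot': array([ 9.80286544e-01,  1.97580342e-01, -6.38362219e-05, -5.44521575e-04]), 'contact_force': array([-0.48855379, -0.56989188,  0.44999887]), 'ft_torque': array([0.01018746, 0.00434346, 0.03316377]), 'finger_force': 0.0, 'gripper_width': 0.08568343748722355}
```

View pics/top0.png

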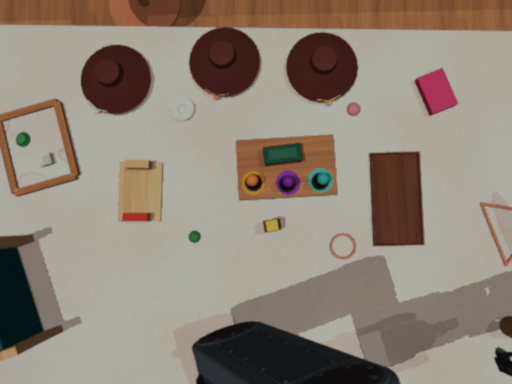

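View pics/scene0.png

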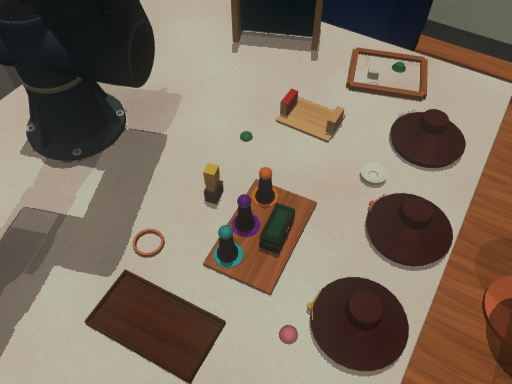

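```bash
cat > h.py <<'E'
import numpy as np,cv2
from scipy.spatial.transform import Rotation as R
from cell import bot, imaging
def cloud(n,p=None,d=None,st=None):
    m=imaging.camera_model(n)
    if p is None:
        st=bot.read_state(); p,d=imaging.snapshot(n)
    K=m["intrinsics"]; v,u=np.mgrid[:384,:512]
    c=np.stack([(u-K[0,2])/K[0,0]*d,(v-K[1,2])/K[1,1]*d,d],-1)
    if n=="wrist":
        T=m["tool_from_camera"]; c=c@T[:3,:3].T+T[:3,3]
        w=c@R.from_quat(st["tool_rot"]).as_matrix().T+st["ee_pos"]
    else: w=(c-m["tvec"])@cv2.Rodrigues(m["rvec"])[0]
    w[d==0]=np.nan
    return p,w
def hsv(p): return cv2.cvtColor(p,cv2.COLOR_RGB2HSV).astype(int)
def rect(pts):
    (c,s,a)=cv2.minAreaRect((pts[:,:2]*1000).astype(np.float32)); return np.round(c,1),np.round(s,1),round(a,1)
def circ(q):  # rough centre by least squares circle
    A=np.c_[2*q[:,:2],np.ones(len(q))]; s=np.linalg.lstsq(A,(q[:,:2]**2).sum(1),rcond=None)[0]
    return s[:2],np.sqrt(s[2]+s[0]**2+s[1]**2)
E
python3 - <<'E'
from h import *
for n in("top","scene"):
    z=np.load(f"pics/{n}0.npz"); p,w=cloud(n,z["p"],z["d"]); H=hsv(p); Z=w[...,2]*1000;X=w[...,0];Y=w[...,1]
    print(n,"table z",np.nanmedian(Z[(abs(Y-.2)<.05)&(abs(X-.4)<.03)]))
    reg=(X>.2)&(X<.75)&(abs(Y)<.42)&(abs(X)>0)
    def rep(name,m):
        m=m&reg
        if m.sum()<5: print(name,m.sum());return
        k,l,s,_=cv2.connectedComponentsWithStats(m.astype(np.uint8))
        i=1+np.argmax(s[1:,4]);m=l==i
        q=w[m];q=q[~np.isnan(q).any(1)]; print(name,m.sum(),"mean",np.round(q.mean(0)*1000,1),"rect",*rect(q))
    hh,ss,vv=H[...,0],H[...,1],H[...,2]
    for nm,a,b in(("amber",8,22),("violet",125,150),("turq",82,98)):
        rep(nm+" stone",(hh>=a)&(hh<=b)&(ss>120)&(Z>85)&(Z<125))
        rep(nm+" spot",(hh>=a)&(hh<=b)&(ss>150)&(Z<17)&(Z>5))
    rep("case top",(Z>44)&(Z<56)&(hh>55)&(hh<100)&(X>.45)&(abs(Y)<.15))
    rep("wedge head",(Z>70)&(hh>20)&(hh<34)&(ss>120))
    rep("platform",(Z>6)&(Z<70)&(abs(Y+.03)<.2)&(X>.42)&(X<.62))
    rep("carrier board",(Z>4)&(Z<12)&(Y>.2))
    rep("red stop",((hh<6)|(hh>174))&(ss>150)&(Z>40)&(Y>.2))
    rep("bare stop",(Z>42)&(Z<55)&(Y>.2)&(hh>8)&(hh<30)&(X>.5))
    rep("carrier",(Z>4)&(Y>.2)&(Y<.4))
    rep("side tray",(Z>2.5)&(Z<25)&(Y<-.15))
E
```

```text
top table z 1.1309525574799673
amber stone 111 mean [540.4  36.3 101.9] rect [540.2  37.4] [26.1 26. ] 3.6
amber spot 2629 mean [ 507.2 -322.8    7.7] rect [ 508.5 -322. ] [227.3 121.1] 2.8
violet stone 110 mean [539.4 -48.4 101.9] rect [539.5 -49.6] [26.2 26. ] 1.0
violet spot 158 mean [544.8 -50.9  12.3] rect [542.8 -49.4] [55.8 53.2] 1.1
turq stone 113 mean [ 547.3 -130.   101.9] rect [ 547.6 -130.6] [26.1 26.6] 28.6
turq spot 117 mean [ 552.2 -129.2   13. ] rect [ 549.7 -130.9] [51.1 55.4] 0.9
case top 605 mean [609.7 -34.2  50.7] rect [609.9 -34. ] [40.4 92.1] 8.0
wedge head 125 mean [434.6 -12.9  95.6] rect [434.5 -12.7] [24.7 27.2] 12.8
platform 4089 mean [563.6 -42.5  17.7] rect [564. -47.] [123.3 251.8] 2.9
carrier board 1878 mean [512.8 324.3   8.5] rect [512.4 323.5] [125.2 158.8] 88.0
red stop 187 mean [446.5 325.3  49.6] rect [446.8 325.2] [17.3 58.5] 1.3
bare stop 219 mean [579.2 325.8  48.3] rect [579.4 326.6] [20.6 60.4] 0.5
carrier 2588 mean [513.9 323.6  15.9] rect [517.9 327.3] [169.2 125.8] 1.3
side tray 4527 mean [ 507.6 -325.2    7.1] rect [ 507.2 -328.2] [174. 
[... 423 characters left out ...]
 24.] 72.0
turq spot 111 mean [ 568.6 -126.2   12.6] rect [ 566.3 -125. ] [21.4 54.4] 23.0
case top 545 mean [610.2 -42.4  50.8] rect [610.7 -35.8] [39.7 92.5] 6.4
wedge head 107 mean [432.7 -13.2  95.2] rect [432.1 -12.8] [25.4 27.2] 9.2
platform 4628 mean [568.2 -62.3  21.6] rect [565.8 -47.5] [125.8 251.2] 4.5
carrier board 1334 mean [508.2 316.9   8.1] rect [511.8 324.3] [153.4 114. ] 0.1
red stop 123 mean [446.  324.6  49. ] rect [446.2 325. ] [20.9 60.2] 0.8
bare stop 161 mean [577.9 323.1  47.6] rect [577.4 324.7] [62.8 21.4] 90.0
carrier 1956 mean [510.6 317.2  17.1] rect [508.1 330.9] [160.8 127.7] 1.1
side tray 8144 mean [ 510.5 -326.4    6.8] rect [ 503.4 -321.8] [247.8 146.7] 0.8
```

```bash
cat > plan.py <<'E'
import sys; from h import *
# args: x,y,z(mm),heading(deg) waypoints; each printed as a call relative to the previous one
def plan(*wp,start=None):
    s=bot.read_state()
    if start is None:
        r=R.from_quat(s["tool_rot"]); p=s["ee_pos"]*1000
    else: p=np.array(start[:3],float); r=down(start[3])
    for w in wp:
        q=np.array(w[:3],float); t=down(w[3])
        d=r.inv().apply(q-p)/800; a=(r.inv()*t).as_rotvec()/np.pi
        n=max(np.linalg.norm(q-p)/41.7,abs(np.linalg.norm(a))*180/7.16)
        print(w,[float(x) for x in np.round(np.r_[d,a],4)],"rows %.1f"%n); p,r=q,t
def down(h): return R.from_euler('z',h,degrees=True)*R.from_euler('x',180,degrees=True)
def st():
    s=bot.read_state(); m=R.from_quat(s["tool_rot"]).as_matrix()
    print("t",round(s["time"],2),"p",np.round(s["ee_pos"]*1000,1),"head %.1f"%np.degrees(np.arctan2(m[1,0],m[0,0])),"tz",np.round(m[:,2],3),"F",np.round(s["contact_force"],1),"w %.1f"%(s["gripper_width"]*1000),"q",np.round(s["joint_pos"],2))
E
python3 -c "
from plan import *
st();plan((547,-131,180,2),(547,-131,68,2),(547,-131,170,2),(577,-322,170,2),(577,-322,62,2),(577,-322,170,2),(540,-50.5,170,2),(540,-50.5,68,2))"
```

```text
t 0.1 p [ 213.  -506.8  255.8] head 22.8 tz [-0.     0.001 -1.   ] F [-0.5 -0.6  0.4] w 85.7 q [-1.26  0.35  1.65 -0.    1.14 -0.08]
(547, -131, 180, 2) [0.5669, -0.2712, 0.0951, -0.0003, 0.0, 0.1155] rows 12.2
(547, -131, 68, 2) [0.0, -0.0, 0.14, 0.0, 0.0, 0.0] rows 2.7
(547, -131, 170, 2) [-0.0, 0.0, -0.1275, 0.0, 0.0, 0.0] rows 2.4
(577, -322, 170, 2) [0.0291, 0.2399, 0.0, 0.0, 0.0, 0.0] rows 4.6
(577, -322, 62, 2) [0.0, -0.0, 0.135, 0.0, 0.0, 0.0] rows 2.6
(577, -322, 170, 2) [-0.0, 0.0, -0.135, 0.0, 0.0, 0.0] rows 2.6
(540, -50.5, 170, 2) [-0.0344, -0.3408, -0.0, 0.0, 0.0, 0.0] rows 6.6
(540, -50.5, 68, 2) [0.0, -0.0, 0.1275, 0.0, 0.0, 0.0] rows 2.4
```

Call:
carry_out(
  series=[
    [0.5669, -0.2712, 0.0951, 0, 0, 0.1155, -1],
    [0.5669, -0.2712, 0.0951, 0, 0, 0.1155, -1],
    [0.5669, -0.2712, 0.0951, 0, 0, 0.1155, -1],
    [0.5669, -0.2712, 0.0951, 0, 0, 0.1155, -1],
    [0.5669, -0.2712, 0.0951, 0, 0, 0.1155, -1],
    [0.5669, -0.2712, 0.0951, 0, 0, 0.1155, -1],
    [0.5669, -0.2712, 0.0951, 0, 0, 0.1155, -1],
    [0.5669, -0.2712, 0.0951, 0, 0, 0.1155, -1],
    [0.5669, -0.2712, 0.0951, 0, 0, 0.1155, -1],
    [0.5669, -0.2712, 0.0951, 0, 0, 0.1155, -1],
  ],
  squeeze=30,
)

```text
time: 0.93
ee_pos: [0.4825, -0.2033, 0.1947]
tool_rot: [1.0, 0.017, -0.0, -0.0]
contact_force: [0.5, -0.7, 0.4]
gripper_width: 0.0858
finger_force: 0.0
```

```bash
python3 -c "
from plan import *
st();plan((547,-131,180,2))"
```

```text
t 0.93 p [ 482.5 -203.3  194.7] head 2.0 tz [-0.  0. -1.] F [ 0.5 -0.7  0.4] w 85.8 q [-0.49  0.38  1.78 -0.    0.98  1.05]
(547, -131, 180, 2) [0.0837, -0.0875, 0.0184, -0.0, 0.0001, 0.0] rows 2.4
```

Call:
carry_out(
  series=[
    [0.0837, -0.0875, 0.0184, 0, 0, 0, -1],
    [0.0837, -0.0875, 0.0184, 0, 0, 0, -1],
    [0.0837, -0.0875, 0.0184, 0, 0, 0, -1],
    [0.0837, -0.0875, 0.0184, 0, 0, 0, -1],
    [0.0837, -0.0875, 0.0184, 0, 0, 0, -1],
  ],
)

```text
time: 1.35
ee_pos: [0.5458, -0.1325, 0.18]
tool_rot: [1.0, 0.018, -0.001, -0.0]
contact_force: [-0.2, -0.0, -0.9]
gripper_width: 0.085
finger_force: 0.0
```

```bash
python3 -c "
from plan import *
st();plan((547,-131,70,2))
p,d=imaging.snapshot('wrist'); cv2.imwrite('pics/w1.png',p[...,::-1])"
```

```text
t 1.35 p [ 545.8 -132.5  180. ] head 2.1 tz [-0.001  0.    -1.   ] F [-0.2 -0.  -0.9] w 85.0 q [-0.32  0.46  1.69 -0.    0.99  1.21]
(547, -131, 70, 2) [0.0017, -0.0018, 0.1374, -0.0001, 0.0004, 0.0005] rows 2.6
```

View pics/w1.png

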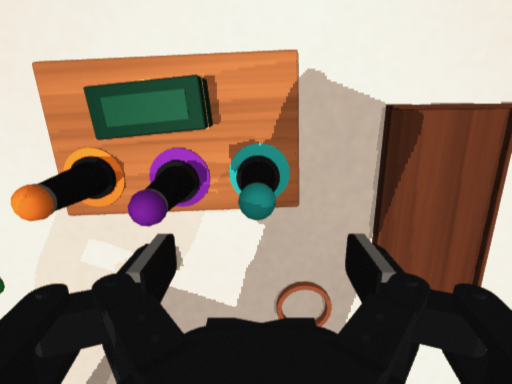

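Call:
carry_out(
  series=[
    [0.001, -0.001, 0.1374, 0, 0, 0, -1],
    [0.001, -0.001, 0.1374, 0, 0, 0, -1],
    [0.001, -0.001, 0.1374, 0, 0, 0, -1],
    [0.001, -0.001, 0.1374, 0, 0, 0, -1],
    [0.001, -0.001, 0.1374, 0, 0, 0, 1],
    [0.001, -0.001, 0.1374, 0, 0, 0, 1],
    [0.001, -0.001, 0.1374, 0, 0, 0, 1],
    [0.001, -0.001, 0.1374, 0, 0, 0, 1],
    [0.001, -0.001, 0.1374, 0, 0, 0, 1],
    [0.001, -0.001, 0.1374, 0, 0, 0, 1],
  ],
)

```text
time: 2.23
ee_pos: [0.5475, -0.1323, 0.0723]
tool_rot: [1.0, 0.018, 0.001, 0.0]
contact_force: [-1.8, -1.2, 9.8]
gripper_width: 0.0284
finger_force: 29.2
```

```bash
python3 -c "
from plan import *
st()"
```

```text
t 2.23 p [ 547.5 -132.3   72.3] head 2.0 tz [ 0.002 -0.001 -1.   ] F [-1.8 -1.2  9.8] w 28.4 q [-0.32  0.62  1.75 -0.    0.77  1.22]
```

Call:
carry_out(
  series=[
    [0, 0, -0.125, 0, 0, 0, 1],
    [0, 0, -0.125, 0, 0, 0, 1],
    [0, 0, -0.125, 0, 0, 0, 1],
    [0.0291, 0.2389, -0.125, 0, 0, 0, 1],
    [0.0291, 0.2389, -0.125, 0, 0, 0, 1],
    [0.0291, 0.2389, -0.125, 0, 0, 0, 1],
    [0.0291, 0.2389, -0.125, 0, 0, 0, 1],
    [0.0291, 0.2389, -0.125, 0, 0, 0, 1],
    [0.0291, 0.2389, -0.125, 0, 0, 0, 1],
    [0.0291, 0.2389, -0.125, 0, 0, 0, 1],
  ],
)

```text
time: 3.07
ee_pos: [0.5764, -0.3233, 0.1706]
tool_rot: [1.0, 0.017, 0.0, 0.0]
contact_force: [-0.4, 1.3, -1.3]
gripper_width: 0.0276
finger_force: 30.5
```

```bash
python3 -c "
from plan import *
st();plan((577,-322,65,2))"
```

```text
t 3.07 p [ 576.4 -323.3  170.6] head 1.9 tz [ 0. -0. -1.] F [-0.4  1.3 -1.3] w 27.6 q [-0.58  0.64  1.42  0.    1.09  0.96]
(577, -322, 65, 2) [0.0008, -0.0017, 0.132, 0.0, -0.0, -0.0006] rows 2.5
```

Call:
carry_out(
  series=[
    [0, 0, 0.132, 0, 0, 0, 1],
    [0, 0, 0.132, 0, 0, 0, 1],
    [0, 0, 0.132, 0, 0, 0, 1],
    [0, 0, 0.132, 0, 0, 0, 1],
    [0, 0, 0.132, 0, 0, 0, 1],
  ],
)

```text
time: 3.48
ee_pos: [0.5766, -0.3207, 0.0645]
tool_rot: [1.0, 0.018, -0.001, -0.001]
contact_force: [-0.1, -0.1, -1.8]
gripper_width: 0.0284
finger_force: 51.6
```

```bash
python3 -c "
from plan import *
st();plan((577,-322,170,2),(540,-51,170,2),(540,-51,70,2))"
```

```text
t 3.48 p [ 576.6 -320.7   64.5] head 2.1 tz [-0.001  0.001 -1.   ] F [-0.1 -0.1 -1.8] w 28.4 q [-0.58  0.77  1.47  0.    0.9   0.96]
(577, -322, 170, 2) [0.0003, 0.0015, -0.1319, -0.0003, 0.0004, 0.0004] rows 2.5
(540, -51, 170, 2) [-0.0344, -0.3402, -0.0, 0.0, 0.0, 0.0] rows 6.6
(540, -51, 70, 2) [0.0, -0.0, 0.125, 0.0, 0.0, 0.0] rows 2.4
```

Call:
carry_out(
  series=[
    [0, 0, 0.002, 0, 0, 0, 1],
    [0, 0, 0.002, 0, 0, 0, 1],
    [0, 0, 0.002, 0, 0, 0, 1],
  ],
)

```text
time: 3.73
ee_pos: [0.577, -0.322, 0.0641]
tool_rot: [1.0, 0.018, 0.0, 0.0]
contact_force: [0.3, 0.5, -0.3]
gripper_width: 0.028
finger_force: 51.6
```

Call:
carry_out(
  series=[
    [0, 0, 0, 0, 0, 0, -1],
    [0, 0, 0, 0, 0, 0, -1],
    [0, 0, 0, 0, 0, 0, -1],
    [0, 0, 0, 0, 0, 0, -1],
    [0, 0, -0.13, 0, 0, 0, -1],
    [0, 0, -0.13, 0, 0, 0, -1],
    [0, 0, -0.13, 0, 0, 0, -1],
    [0, 0, -0.13, 0, 0, 0, -1],
  ],
)

```text
time: 4.4
ee_pos: [0.5787, -0.3235, 0.1732]
tool_rot: [1.0, 0.017, 0.004, 0.002]
contact_force: [1.2, -0.8, -0.2]
gripper_width: 0.0854
finger_force: 0.0
```

Call:
carry_out(
  series=[
    [-0.0344, -0.3402, 0, 0, 0, 0, -1],
    [-0.0344, -0.3402, 0, 0, 0, 0, -1],
    [-0.0344, -0.3402, 0, 0, 0, 0, -1],
    [-0.0344, -0.3402, 0, 0, 0, 0, -1],
    [-0.0344, -0.3402, 0, 0, 0, 0, -1],
    [-0.0344, -0.3402, 0, 0, 0, 0, -1],
    [-0.0344, -0.3402, 0, 0, 0, 0, -1],
    [-0.0344, -0.3402, 0, 0, 0, 0, -1],
    [-0.0344, -0.3402, 0, 0, 0, 0, -1],
  ],
)

```text
time: 5.15
ee_pos: [0.5395, -0.0502, 0.1671]
tool_rot: [1.0, 0.019, -0.0, 0.0]
contact_force: [-0.4, 0.1, -0.2]
gripper_width: 0.0853
finger_force: 0.0
```

```bash
python3 -c "
from plan import *
st();plan((540,-51,72,2))
p,d=imaging.snapshot('wrist'); cv2.imwrite('pics/w2.png',p[...,::-1])"
```

```text
t 5.15 p [539.5 -50.2 167.1] head 2.1 tz [-0. -0. -1.] F [-0.4  0.1 -0.2] w 85.3 q [-0.18  0.45  1.76 -0.    0.94  1.35]
(540, -51, 72, 2) [0.0006, 0.001, 0.1188, 0.0, 0.0001, 0.0007] rows 2.3
```

View pics/w2.png

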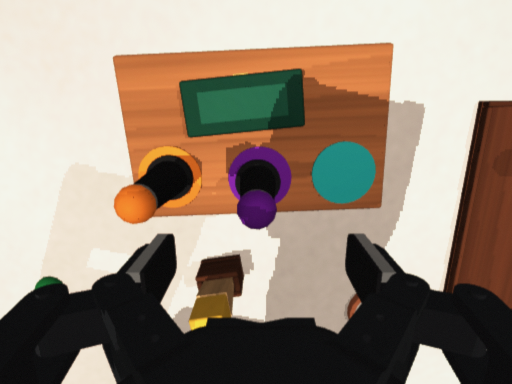

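Picture: violet stand centred between the fingers (258,175), turquoise spot free at (344,172), case untouched at (243,102).

Call:
carry_out(
  series=[
    [0.0004, 0.001, 0.119, 0, 0, 0, -1],
    [0.0004, 0.001, 0.119, 0, 0, 0, -1],
    [0.0004, 0.001, 0.119, 0, 0, 0, -1],
    [0.0004, 0.001, 0.119, 0, 0, 0, -1],
    [0.0004, 0.001, 0.119, 0, 0, 0, 1],
    [0.0004, 0.001, 0.119, 0, 0, 0, 1],
    [0.0004, 0.001, 0.119, 0, 0, 0, 1],
    [0.0004, 0.001, 0.119, 0, 0, 0, 1],
    [0.0004, 0.001, 0.119, 0, 0, 0, 1],
    [0.0004, 0.001, 0.119, 0, 0, 0, 1],
  ],
)

```text
time: 6.03
ee_pos: [0.5408, -0.0521, 0.0736]
tool_rot: [1.0, 0.018, 0.001, 0.0]
contact_force: [-2.3, -0.0, 9.2]
gripper_width: 0.0278
finger_force: 29.2
```

Call:
carry_out(
  series=[
    [0, 0, -0.125, 0, 0, 0, 1],
    [0, 0, -0.125, 0, 0, 0, 1],
    [0, 0, -0.125, 0, 0, 0, 1],
    [0, 0, -0.125, 0, 0, 0, 1],
  ],
)

```text
time: 6.37
ee_pos: [0.542, -0.0523, 0.1768]
tool_rot: [1.0, 0.018, 0.004, 0.001]
contact_force: [-0.5, 0.4, -1.2]
gripper_width: 0.0278
finger_force: 30.5
```

```bash
python3 -c "
from plan import *
st();plan((508,-322,172,2),(508,-322,64,2),(508,-322,172,2),(540.5,36.5,172,2),(540.5,36.5,72,2))"
```

```text
t 6.37 p [542.  -52.3 176.8] head 2.0 tz [ 0.008 -0.001 -1.   ] F [-0.5  0.4 -1.2] w 27.8 q [-0.18  0.43  1.75 -0.    0.95  1.35]
(508, -322, 172, 2) [-0.0544, 0.3354, 0.0062, 0.0005, -0.0024, 0.0001] rows 6.5
(508, -322, 64, 2) [0.0, -0.0, 0.135, 0.0, 0.0, 0.0] rows 2.6
(508, -322, 172, 2) [-0.0, 0.0, -0.135, 0.0, 0.0, 0.0] rows 2.6
(540.5, 36.5, 172, 2) [0.0562, -0.4464, -0.0, 0.0, 0.0, 0.0] rows 8.6
(540.5, 36.5, 72, 2) [0.0, -0.0, 0.125, 0.0, 0.0, 0.0] rows 2.4
```

Call:
carry_out(
  series=[
    [-0.0518, 0.337, 0, 0, 0, 0, 1],
    [-0.0518, 0.337, 0, 0, 0, 0, 1],
    [-0.0518, 0.337, 0, 0, 0, 0, 1],
    [-0.0518, 0.337, 0, 0, 0, 0, 1],
    [-0.0518, 0.337, 0, 0, 0, 0, 1],
    [-0.0518, 0.337, 0, 0, 0, 0, 1],
    [-0.0518, 0.337, 0, 0, 0, 0, 1],
    [-0.0518, 0.337, 0, 0, 0, 0, 1],
    [-0.0518, 0.337, 0, 0, 0, 0, 1],
  ],
)

```text
time: 7.12
ee_pos: [0.5073, -0.3236, 0.171]
tool_rot: [1.0, 0.016, -0.001, -0.001]
contact_force: [0.6, 0.6, -1.8]
gripper_width: 0.0277
finger_force: 30.5
```

Call:
carry_out(
  series=[
    [0, 0, 0.05, 0, 0, 0, 1],
    [0, 0, 0.1, 0, 0, 0, 1],
    [0, 0, 0.13, 0, 0, 0, 1],
    [0, 0, 0.13, 0, 0, 0, 1],
    [0, 0, 0.133, 0, 0, 0, 1],
    [0, 0, 0.133, 0, 0, 0, 1],
  ],
)

```text
time: 7.62
ee_pos: [0.5082, -0.3219, 0.0654]
tool_rot: [1.0, 0.018, -0.0, -0.0]
contact_force: [0.2, 0.6, -1.0]
gripper_width: 0.0278
finger_force: 48.9
```

```bash
python3 -c "
from plan import *
st();plan((508,-322,172,2),(540.5,36.5,172,2))"
```

```text
t 7.62 p [ 508.2 -321.9   65.4] head 2.1 tz [-0.001  0.001 -1.   ] F [ 0.2  0.6 -1. ] w 27.8 q [-0.64  0.69  1.64  0.    0.82  0.89]
(508, -322, 172, 2) [-0.0003, 0.0001, -0.1333, -0.0002, 0.0002, 0.0004] rows 2.6
(540.5, 36.5, 172, 2) [0.0562, -0.4464, -0.0, 0.0, 0.0, 0.0] rows 8.6
```

Call:
carry_out(
  series=[
    [0, 0, 0.0012, 0, 0, 0, 1],
    [0, 0, 0.0012, 0, 0, 0, -1],
    [0, 0, 0.0012, 0, 0, 0, -1],
    [0, 0, 0.0012, 0, 0, 0, -1],
    [0, 0, 0.0012, 0, 0, 0, -1],
    [0, 0, -0.1333, 0, 0, 0, -1],
    [0, 0, -0.1333, 0, 0, 0, -1],
    [0, 0, -0.1333, 0, 0, 0, -1],
    [0, 0, -0.1333, 0, 0, 0, -1],
  ],
)

```text
time: 8.37
ee_pos: [0.51, -0.3244, 0.1783]
tool_rot: [1.0, 0.017, 0.004, 0.003]
contact_force: [0.8, 0.3, 0.0]
gripper_width: 0.0855
finger_force: 0.0
```

Call:
carry_out(
  series=[
    [0.0562, -0.4464, 0, 0, 0, 0, -1],
    [0.0562, -0.4464, 0, 0, 0, 0, -1],
    [0.0562, -0.4464, 0, 0, 0, 0, -1],
    [0.0562, -0.4464, 0, 0, 0, 0, -1],
    [0.0562, -0.4464, 0, 0, 0, 0, -1],
    [0.0562, -0.4464, 0, 0, 0, 0, -1],
    [0.0562, -0.4464, 0, 0, 0, 0, -1],
    [0.0562, -0.4464, 0, 0, 0, 0, -1],
    [0.0562, -0.4464, 0, 0, 0, 0, -1],
    [0.0562, -0.4464, 0, 0, 0, 0, -1],
  ],
)

```text
time: 9.2
ee_pos: [0.5404, 0.0399, 0.1719]
tool_rot: [1.0, 0.019, -0.0, -0.0]
contact_force: [-0.1, -0.6, -0.1]
gripper_width: 0.0853
finger_force: 0.0
```

Call:
carry_out(
  series=[
    [0, 0, 0, 0, 0, 0, -1],
    [0, 0, 0, 0, 0, 0, -1],
  ],
)

```text
time: 9.37
ee_pos: [0.5404, 0.0352, 0.172]
tool_rot: [1.0, 0.018, -0.0, 0.0]
contact_force: [-0.8, -0.5, 0.6]
gripper_width: 0.0854
finger_force: 0.0
```

```bash
python3 -c "
from plan import *
st();plan((540.5,36.5,72,2))"
```

```text
t 9.37 p [540.4  35.2 172. ] head 2.0 tz [-0.001 -0.    -1.   ] F [-0.8 -0.5  0.6] w 85.4 q [-0.02  0.44  1.75 -0.    0.95  1.51]
(540.5, 36.5, 72, 2) [0.0003, -0.0016, 0.125, 0.0, 0.0002, 0.0001] rows 2.4
```

Call:
carry_out(
  series=[
    [0.0003, -0.001, 0.125, 0, 0, 0, -1],
    [0.0003, -0.001, 0.125, 0, 0, 0, -1],
    [0.0003, -0.001, 0.125, 0, 0, 0, -1],
    [0.0003, -0.001, 0.125, 0, 0, 0, -1],
    [0.0003, -0.001, 0.125, 0, 0, 0, 1],
    [0.0003, -0.001, 0.125, 0, 0, 0, 1],
    [0.0003, -0.001, 0.125, 0, 0, 0, 1],
    [0.0003, -0.001, 0.125, 0, 0, 0, 1],
    [0.0003, -0.001, 0.125, 0, 0, 0, 1],
    [0.0003, -0.001, 0.125, 0, 0, 0, 1],
  ],
)

```text
time: 10.2
ee_pos: [0.5414, 0.0363, 0.0738]
tool_rot: [1.0, 0.018, 0.001, 0.0]
contact_force: [-1.8, -1.6, 7.7]
gripper_width: 0.0278
finger_force: 29.2
```

Call:
carry_out(
  series=[
    [0, 0, -0.125, 0, 0, 0, 1],
    [0, 0, -0.125, 0, 0, 0, 1],
    [0, 0, -0.125, 0, 0, 0, 1],
    [0, 0, -0.125, 0, 0, 0, 1],
  ],
)

```text
time: 10.53
ee_pos: [0.5427, 0.0364, 0.1771]
tool_rot: [1.0, 0.018, 0.004, 0.0]
contact_force: [0.7, -0.5, -0.8]
gripper_width: 0.0277
finger_force: 30.4
```

Call:
carry_out(
  series=[
    [-0.1387, 0.4436, 0, 0, 0, 0, 1],
    [-0.1387, 0.4436, 0, 0, 0, 0, 1],
    [-0.1387, 0.4436, 0, 0, 0, 0, 1],
    [-0.1387, 0.4436, 0, 0, 0, 0, 1],
    [-0.1387, 0.4436, 0, 0, 0, 0, 1],
    [-0.1387, 0.4436, 0, 0, 0, 0, 1],
    [-0.1387, 0.4436, 0, 0, 0, 0, 1],
    [-0.1387, 0.4436, 0, 0, 0, 0, 1],
    [-0.1387, 0.4436, 0, 0, 0, 0, 1],
    [-0.1387, 0.4436, 0, 0, 0, 0, 1],
  ],
)

```text
time: 11.37
ee_pos: [0.4403, -0.3274, 0.1717]
tool_rot: [1.0, 0.015, -0.0, 0.001]
contact_force: [-0.1, 0.9, -0.6]
gripper_width: 0.0275
finger_force: 30.4
```

Call:
carry_out(
  series=[
    [0, 0, 0, 0, 0, 0, 1],
    [0, 0, 0, 0, 0, 0, 1],
  ],
)

```text
time: 11.53
ee_pos: [0.4419, -0.3216, 0.1716]
tool_rot: [1.0, 0.017, -0.001, -0.001]
contact_force: [-0.0, -1.1, -1.7]
gripper_width: 0.0279
finger_force: 30.4
```

```bash
python3 -c "
from plan import *
st();plan((442,-322,65,2))"
```

```text
t 11.53 p [ 441.9 -321.6  171.6] head 2.0 tz [-0.001  0.001 -1.   ] F [-0.  -1.1 -1.7] w 27.9 q [-0.71  0.45  1.74  0.    0.96  0.82]
(442, -322, 65, 2) [0.0003, 0.0006, 0.1332, -0.0004, 0.0003, -0.0002] rows 2.6
```

Call:
carry_out(
  series=[
    [0, 0, 0.05, 0, 0, 0, 1],
    [0, 0, 0.1, 0, 0, 0, 1],
    [0, 0, 0.13, 0, 0, 0, 1],
    [0, 0, 0.132, 0, 0, 0, 1],
    [0, 0, 0.134, 0, 0, 0, 1],
    [0, 0, 0.134, 0, 0, 0, 1],
  ],
)

```text
time: 12.03
ee_pos: [0.4426, -0.3211, 0.065]
tool_rot: [1.0, 0.018, -0.0, -0.0]
contact_force: [1.1, 0.4, -1.0]
gripper_width: 0.0278
finger_force: 47.3
```

Call:
carry_out(
  series=[
    [0, 0, 0, 0, 0, 0, -1],
    [0, 0, 0, 0, 0, 0, -1],
    [0, 0, 0, 0, 0, 0, -1],
    [0, 0, 0, 0, 0, 0, -1],
    [0, 0, -0.1333, 0, 0, 0, -1],
    [0, 0, -0.1333, 0, 0, 0, -1],
    [0, 0, -0.1333, 0, 0, 0, -1],
    [0, 0, -0.1333, 0, 0, 0, -1],
  ],
)

```text
time: 12.7
ee_pos: [0.444, -0.3237, 0.1773]
tool_rot: [1.0, 0.017, 0.003, 0.003]
contact_force: [0.4, -0.5, 0.4]
gripper_width: 0.085
finger_force: 0.0
```

```bash
python3 -c "
from plan import *
st();plan((590,-45,280,2))"
```

```text
t 12.7 p [ 444.  -323.7  177.3] head 2.0 tz [ 0.007 -0.006 -1.   ] F [ 0.4 -0.5  0.4] w 85.0 q [-0.71  0.44  1.73  0.    0.96  0.82]
(590, -45, 280, 2) [0.1953, -0.341, -0.1291, 0.0019, -0.002, 0.0] rows 7.9
```

Call:
carry_out(
  series=[
    [0.1953, -0.341, -0.1291, 0, 0, 0, -1],
    [0.1953, -0.341, -0.1291, 0, 0, 0, -1],
    [0.1953, -0.341, -0.1291, 0, 0, 0, -1],
    [0.1953, -0.341, -0.1291, 0, 0, 0, -1],
    [0.1953, -0.341, -0.1291, 0, 0, 0, -1],
    [0.1953, -0.341, -0.1291, 0, 0, 0, -1],
    [0.1953, -0.341, -0.1291, 0, 0, 0, -1],
    [0.1953, -0.341, -0.1291, 0, 0, 0, -1],
    [0.1953, -0.341, -0.1291, 0, 0, 0, -1],
    [0.1953, -0.341, -0.1291, 0, 0, 0, -1],
  ],
)

```text
time: 13.53
ee_pos: [0.5893, -0.0426, 0.2751]
tool_rot: [1.0, 0.019, 0.0, 0.0]
contact_force: [-0.5, -0.0, 0.1]
gripper_width: 0.0851
finger_force: 0.0
```

Call:
carry_out(
  series=[
    [0, 0, 0, 0, 0, 0, -1],
    [0, 0, 0, 0, 0, 0, -1],
    [0, 0, 0, 0, 0, 0, -1],
  ],
)

```text
time: 13.78
ee_pos: [0.5883, -0.0452, 0.2746]
tool_rot: [1.0, 0.017, -0.0, -0.0]
contact_force: [-0.7, -0.2, -1.1]
gripper_width: 0.0858
finger_force: 0.0
```

```bash
cat > spots.py <<'E'
from plan import *
st(); s=bot.read_state()
P={}
for n in("wrist","top"):
    S=bot.read_state(); p,d=imaging.snapshot(n); np.savez(f"pics/{n}_sp.npz",p=p,d=d); cv2.imwrite(f"pics/{n}_sp.png",p[...,::-1])
    p,w=cloud(n,p,d,S); H=hsv(p); hh,ss,vv=[H[...,i] for i in range(3)]; X,Y,Z=w[...,0],w[...,1],w[...,2]*1000
    reg=(X>.4)&(X<.75)&(Y>-.2)&(Y<.13)
    def rep(nm,m):
        k,l,t,_=cv2.connectedComponentsWithStats((m&reg).astype(np.uint8))
        if k<2: print(nm,"none");return
        m=l==1+np.argmax(t[1:,4]); q=w[m]; print(n,nm,m.sum(),"mean",np.round(q.mean(0)*1000,1),"rect",*rect(q))
    rep("amber",(hh>=12)&(hh<=22)&(ss>200)&(vv>150)&(Z<25)&(abs(Y-.036)<.04)&(X<.59))
    rep("violet",(hh>=125)&(hh<=150)&(ss>120)&(Z<25))
    rep("turq",(hh>=82)&(hh<=98)&(ss>120)&(Z<25))
    rep("case",(Z>44)&(Z<58)&(X>.55)&(hh>55)&(hh<100))
    rep("wedge",(Z>80)&(Z<105)&(hh>20)&(hh<34)&(X<.5))
    if n=="top":
        reg=Y<-.15
        for nm,a,b in(("amber",8,22),("violet",125,150),("turq",82,98)): rep(nm+" stone",(hh>=a)&(hh<=b)&(ss>120)&(Z>80)&(Z<125))
E
python3 spots.py
```

```text
t 13.78 p [588.3 -45.2 274.6] head 1.9 tz [-0.001  0.    -1.   ] F [-0.7 -0.2 -1.1] w 85.8 q [-0.16  0.41  1.52 -0.    1.21  1.38]
wrist amber 1475 mean [540.4  38.8  11.9] rect [540.   38.8] [61.4 60.3] 88.3
wrist violet 1428 mean [543.1 -49.1  11.9] rect [543.  -49.5] [60.  59.9] 1.1
wrist turq 1459 mean [ 550.7 -130.8   11.9] rect [ 550.2 -131.2] [60.1 60. ] 4.6
wrist case 2759 mean [612.4 -33.7  50.1] rect [612.1 -33.5] [42.7 93.9] 7.7
wrist wedge 372 mean [434.8 -11.4  94.9] rect [434.2 -11.1] [25.4 26.8] 11.5
amber none
violet none
top turq 5 mean [ 570.7 -113.8   11.6] rect [ 570.9 -113.2] [5.1 3. ] 89.2
top case 209 mean [597.6 -17.9  50.5] rect [598.6 -34.9] [25.2 91.1] 1.0
wedge none
top amber stone 118 mean [ 442.4 -320.9   94.9] rect [ 442.5 -321.8] [25.7 26.8] 0.9
top violet stone 103 mean [ 506.4 -320.4   95.3] rect [ 506.7 -322. ] [23.6 24.6] 0.3
top turq stone 98 mean [ 574.6 -320.3   95. ] rect [ 575.2 -321.2] [24.3 22. ] 7.6
```

View pics/wrist_sp.png

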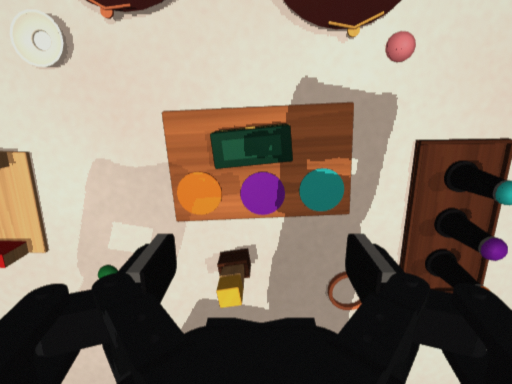

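```bash
python3 -c "
from plan import *
plan((611.3,-34,130,97.7),(611.3,-34,41,97.7))"
```

```text
(611.3, -34, 130, 97.7) [0.029, -0.0127, 0.181, -0.0002, 0.0001, -0.5321] rows 13.4
(611.3, -34, 41, 97.7) [0.0, -0.0, 0.1112, 0.0, 0.0, 0.0] rows 2.1
```

Call:
carry_out(
  series=[
    [0.029, -0.0127, 0.1, 0, 0, -0.5321, -1],
    [0.029, -0.0127, 0.1, 0, 0, -0.5321, -1],
    [0.029, -0.0127, 0.1, 0, 0, -0.5321, -1],
    [0.029, -0.0127, 0.1, 0, 0, -0.5321, -1],
    [0.029, -0.0127, 0.1, 0, 0, -0.5321, -1],
    [0.029, -0.0127, 0.1, 0, 0, -0.5321, -1],
    [0.029, -0.0127, 0.1, 0, 0, -0.5321, -1],
    [0.029, -0.0127, 0.1, 0, 0, -0.5321, -1],
    [0.029, -0.0127, 0.1, 0, 0, -0.5321, -1],
    [0.029, -0.0127, 0.1, 0, 0, -0.5321, -1],
  ],
  squeeze=40,
)

```text
time: 14.72
ee_pos: [0.6115, -0.0337, 0.195]
tool_rot: [0.799, 0.601, -0.0, -0.0]
contact_force: [-0.3, -0.1, 0.0]
gripper_width: 0.0854
finger_force: 0.0
```

```bash
python3 -c "
from plan import *
st();plan((611.3,-34,130,97.7))"
```

```text
t 14.72 p [611.5 -33.7 195. ] head 73.9 tz [-0.  0. -1.] F [-0.3 -0.1  0. ] w 85.4 q [-0.13  0.53  1.54 -0.    1.07  0.15]
(611.3, -34, 130, 97.7) [-0.0004, -0.0002, 0.0812, -0.0001, -0.0, -0.1321] rows 3.3
```

Call:
carry_out(
  series=[
    [0, 0, 0.0812, 0, 0, -0.1321, -1],
    [0, 0, 0.0812, 0, 0, -0.1321, -1],
    [0, 0, 0.0812, 0, 0, -0.1321, -1],
    [0, 0, 0.0812, 0, 0, -0.1321, -1],
    [0, 0, 0.0812, 0, 0, -0.1321, -1],
    [0, 0, 0.0812, 0, 0, -0.1321, -1],
  ],
)

```text
time: 15.22
ee_pos: [0.6117, -0.0335, 0.1302]
tool_rot: [0.661, 0.75, 0.0, 0.0]
contact_force: [0.9, 1.1, -0.5]
gripper_width: 0.0854
finger_force: 0.0
```

```bash
python3 -c "
from plan import *
st();plan((611.3,-34,41,97.7))"
```

```text
t 15.22 p [611.7 -33.5 130.2] head 97.3 tz [ 0. -0. -1.] F [ 0.9  1.1 -0.5] w 85.4 q [-0.13  0.61  1.58 -0.    0.95 -0.26]
(611.3, -34, 41, 97.7) [-0.0005, -0.0006, 0.1115, 0.0, 0.0, -0.0025] rows 2.1
```

Call:
carry_out(
  series=[
    [0, 0, 0.04, 0, 0, -0.0015, -1],
    [0, 0, 0.08, 0, 0, -0.0015, -1],
    [0, 0, 0.1115, 0, 0, -0.0015, -1],
    [0, 0, 0.1115, 0, 0, -0.0015, -1],
    [0, 0, 0.1115, 0, 0, -0.0015, 1],
    [0, 0, 0.1115, 0, 0, -0.0015, 1],
    [0, 0, 0.1115, 0, 0, -0.0015, 1],
    [0, 0, 0.1115, 0, 0, -0.0015, 1],
    [0, 0, 0.1115, 0, 0, -0.0015, 1],
    [0, 0, 0.1115, 0, 0, -0.0015, 1],
  ],
)

```text
time: 16.05
ee_pos: [0.6127, -0.0332, 0.0429]
tool_rot: [0.658, 0.753, 0.001, 0.001]
contact_force: [-1.5, -0.3, 8.0]
gripper_width: 0.0434
finger_force: 42.0
```

```bash
python3 -c "
from plan import *
st()"
```

```text
t 16.05 p [612.7 -33.2  42.9] head 97.7 tz [ 0.003 -0.    -1.   ] F [-1.5 -0.3  8. ] w 43.4 q [-0.13  0.74  1.61 -0.    0.79 -0.26]
```

```bash
python3 -c "
from plan import *
plan((611.3,-34,180,97.7),(515,225,230,97.7),start=(611.3,-34,41,97.7))"
```

```text
(611.3, -34, 180, 97.7) [0.0, 0.0, -0.1737, 0.0, 0.0, 0.0] rows 3.3
(515, 225, 230, 97.7) [0.337, -0.0759, -0.0625, 0.0, 0.0, 0.0] rows 6.7
```

Call:
carry_out(
  series=[
    [0, 0, -0.03, 0, 0, 0, 1],
    [0, 0, -0.07, 0, 0, 0, 1],
    [0, 0, -0.12, 0, 0, 0, 1],
    [0, 0, -0.1737, 0, 0, 0, 1],
    [0, 0, -0.1737, 0, 0, 0, 1],
  ],
)

```text
time: 16.47
ee_pos: [0.6149, -0.0334, 0.1888]
tool_rot: [0.658, 0.753, 0.004, 0.005]
contact_force: [0.6, 0.2, -1.4]
gripper_width: 0.0436
finger_force: 41.8
```

Call:
carry_out(
  series=[
    [0.04, -0.009, -0.0075, 0, 0, 0, 1],
    [0.084, -0.019, -0.0156, 0, 0, 0, 1],
    [0.126, -0.0285, -0.0234, 0, 0, 0, 1],
    [0.168, -0.038, -0.0312, 0, 0, 0, 1],
    [0.21, -0.0475, -0.039, 0, 0, 0, 1],
    [0.252, -0.057, -0.047, 0, 0, 0, 1],
    [0.294, -0.066, -0.055, 0, 0, 0, 1],
    [0.337, -0.0759, -0.0625, 0, 0, 0, 1],
    [0.337, -0.0759, -0.0625, 0, 0, 0, 1],
    [0.337, -0.0759, -0.0625, 0, 0, 0, 1],
  ],
)

```text
time: 17.3
ee_pos: [0.515, 0.2274, 0.2307]
tool_rot: [0.657, 0.754, 0.001, 0.0]
contact_force: [1.3, -0.1, -2.9]
gripper_width: 0.0433
finger_force: 41.8
```

Call:
carry_out(
  series=[
    [0, 0, 0, 0, 0, 0, 1],
    [0, 0, 0, 0, 0, 0, 1],
  ],
)

```text
time: 17.47
ee_pos: [0.5158, 0.2251, 0.2298]
tool_rot: [0.659, 0.752, -0.0, 0.0]
contact_force: [-0.2, 0.1, -1.9]
gripper_width: 0.0435
finger_force: 41.8
```

```bash
cat > car.py <<'E'
from plan import *
st()
S=bot.read_state(); p,d=imaging.snapshot("wrist"); np.savez("pics/car.npz",p=p,d=d,pos=S["ee_pos"],rot=S["tool_rot"]); cv2.imwrite("pics/car.png",p[...,::-1])
p,w=cloud("wrist",p,d,S); H=hsv(p); hh,ss,vv=[H[...,i] for i in range(3)]; X,Y,Z=w[...,0],w[...,1],w[...,2]*1000
def rep(nm,m):
    k,l,t,_=cv2.connectedComponentsWithStats(m.astype(np.uint8))
    m=l==1+np.argmax(t[1:,4]); q=w[m]; print(nm,m.sum(),"mean",np.round(q.mean(0)*1000,1),"rect",*rect(q))
reg=(Y>.24)&(Y<.42)
rep("red",reg&(Z>43)&(Z<54)&(X<.48)); rep("bare",reg&(Z>43)&(Z<54)&(X>.54)); rep("board",reg&(Z>4)&(Z<12))
E
python3 car.py
```

```text
t 17.47 p [515.8 225.1 229.8] head 97.6 tz [-0. -0. -1.] F [-0.2  0.1 -1.9] w 43.5 q [ 0.33  0.4   1.65 -0.    1.09  0.2 ]
red 1456 mean [447.1 327.9  48.6] rect [446.8 327.1] [20.5 60.2] 0.7
bare 1380 mean [578.2 329.   47.7] rect [578.7 328.3] [20.7 60.1] 0.6
board 12082 mean [512.2 329.6   7.8] rect [512.8 327.7] [152.1 110.3] 0.7
```

View pics/car.png

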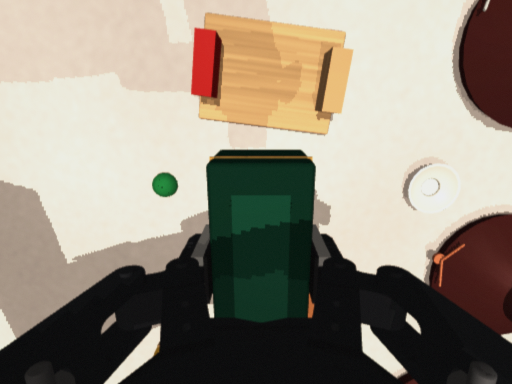

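```bash
python3 - <<'E'
from plan import *
z=np.load("pics/car.npz"); S=dict(ee_pos=z["pos"],tool_rot=z["rot"])
p,w=cloud("wrist",z["p"],z["d"],S); t=(w-S["ee_pos"])@R.from_quat(S["tool_rot"]).as_matrix()*1000
m=np.zeros(t.shape[:2],bool); m[140:240,200:325]=1
m&=(t[...,2]<40)&(t[...,2]>-20)
q=t[m]; print(np.percentile(q[:,2],[2,20,50,80,98]))
top=m&(abs(t[...,2]-np.median(q[:,2]))<3); q=t[top]
print("x max",np.percentile(q[:,0],[95,98,99.5,100]),"y",q[:,1].min(),q[:,1].max())
for c in(215,235,260,285,305):
    r=t[140:240,c][m[140:240,c]]; print(c,np.round(r[np.argmax(r[:,0])],1), np.round(r[:4],1).tolist())
plan((505.2,327,130,180.8))
E
```

```text
[-8.37161722 -7.54612842 -6.92116635 -5.93117428 22.36292257]
x max [46.84544197 47.64093111 47.9679844  48.26204202] y -21.28320185921508 22.962899407237053
215 [ 48.3 -18.8   5.2] [[47.7, -19.9, 12.0], [48.3, -18.8, 5.2], [48.1, -18.6, 4.2], [47.9, -18.4, 2.7]]
235 [ 48.1 -10.2   6.5] [[48.0, -12.2, 28.8], [48.0, -11.9, 25.4], [47.8, -11.8, 23.8], [48.0, -11.4, 19.2]]
260 [48.3  0.7  5.7] [[48.1, 0.6, 28.5], [48.1, 0.6, 25.1], [48.0, 0.6, 21.9], [48.1, 0.7, 18.4]]
285 [48.3 11.5  5.4] [[47.9, 13.5, 29.5], [48.1, 13.1, 24.7], [48.1, 12.9, 21.7], [48.1, 12.6, 18.1]]
305 [48.3 20.2  5.4] [[47.6, 21.7, 15.1], [47.9, 21.0, 10.7], [48.3, 20.2, 5.4], [47.9, 20.2, 5.2]]
(505.2, 327, 130, 180.8) [0.1282, 0.0037, 0.1247, -0.0001, -0.0, -0.4623] rows 11.6
```

Call:
carry_out(
  series=[
    [0.02, 0.0007, 0, 0, 0, -0.039, 1],
    [0.05, 0.0014, 0, 0, 0, -0.078, 1],
    [0.08, 0.002, 0, 0, 0, -0.117, 1],
    [0.1, 0.0025, 0, 0, 0, -0.156, 1],
    [0.12, 0.003, 0, 0, 0, -0.195, 1],
    [0.1282, 0.0037, 0, 0, 0, -0.234, 1],
    [0.1282, 0.0037, 0, 0, 0, -0.273, 1],
    [0.1282, 0.0037, 0, 0, 0, -0.312, 1],
    [0.1282, 0.0037, 0, 0, 0, -0.351, 1],
    [0.1282, 0.0037, 0, 0, 0, -0.39, 1],
  ],
)

```text
time: 18.35
ee_pos: [0.5053, 0.3271, 0.2296]
tool_rot: [0.103, 0.995, -0.0, -0.0]
contact_force: [-0.6, 0.6, -3.3]
gripper_width: 0.0437
finger_force: 41.7
```

```bash
python3 -c "
from plan import *
st();plan((507.5,327,100,180.8))"
```

```text
t 18.35 p [505.3 327.1 229.6] head 168.1 tz [-0. -0. -1.] F [-0.6  0.6 -3.3] w 43.7 q [ 0.5   0.47  1.54 -0.    1.13 -0.87]
(507.5, 327, 100, 180.8) [-0.0028, 0.0005, 0.162, -0.0001, -0.0001, -0.0704] rows 3.1
```

Call:
carry_out(
  series=[
    [-0.0028, 0.0005, 0.04, 0, 0, -0.035, 1],
    [-0.0028, 0.0005, 0.08, 0, 0, -0.0704, 1],
    [-0.0028, 0.0005, 0.12, 0, 0, -0.0704, 1],
    [-0.0028, 0.0005, 0.162, 0, 0, -0.0704, 1],
    [-0.0028, 0.0005, 0.162, 0, 0, -0.0704, 1],
    [-0.0028, 0.0005, 0.162, 0, 0, -0.0704, 1],
    [-0.0028, 0.0005, 0.162, 0, 0, -0.0704, 1],
  ],
)

```text
time: 18.93
ee_pos: [0.5082, 0.328, 0.1021]
tool_rot: [-0.004, 1.0, 0.0, 0.001]
contact_force: [0.4, 0.4, -1.5]
gripper_width: 0.0433
finger_force: 41.9
```

```bash
python3 -c "
from plan import *
st();plan((507.5,327,44,180.8))"
```

```text
t 18.93 p [508.2 328.  102.1] head -179.5 tz [ 0.002  0.001 -1.   ] F [ 0.4  0.4 -1.5] w 43.3 q [ 0.5   0.64  1.62 -0.    0.88 -1.08]
(507.5, 327, 44, 180.8) [0.0011, -0.0013, 0.0726, 0.0003, 0.0006, -0.0017] rows 1.4
```

Call:
carry_out(
  series=[
    [0.0005, -0.0006, 0.03, 0, 0, -0.001, 1],
    [0.0005, -0.0006, 0.055, 0, 0, -0.001, 1],
    [0.0005, -0.0006, 0.07, 0, 0, -0.001, 1],
    [0.0005, -0.0006, 0.072, 0, 0, -0.001, 1],
    [0.0005, -0.0006, 0.072, 0, 0, -0.001, 1],
    [0.0005, -0.0006, 0.072, 0, 0, -0.001, 1],
  ],
)

```text
time: 19.43
ee_pos: [0.5076, 0.3279, 0.0443]
tool_rot: [-0.006, 1.0, 0.001, 0.001]
contact_force: [0.7, -0.2, -2.3]
gripper_width: 0.0431
finger_force: 42.0
```

Call:
carry_out(
  series=[
    [0, 0, 0, 0, 0, 0, 1],
    [0, 0, 0.002, 0, 0, 0, 1],
    [0, 0, 0.002, 0, 0, 0, 1],
  ],
)

```text
time: 19.68
ee_pos: [0.5069, 0.3276, 0.0416]
tool_rot: [-0.006, 1.0, 0.0, 0.0]
contact_force: [0.1, -0.1, -1.0]
gripper_width: 0.0437
finger_force: 42.0
```

```bash
python3 -c "
from plan import *
st()"
```

```text
t 19.68 p [506.9 327.6  41.6] head -179.3 tz [ 0.001  0.    -1.   ] F [ 0.1 -0.1 -1. ] w 43.7 q [ 0.5   0.73  1.64  0.    0.77 -1.09]
```

Call:
carry_out(
  series=[
    [0.0015, 0, 0.0003, 0, 0, 0, 1],
    [0.002, 0, 0.0003, 0, 0, 0, 1],
    [0.002, 0, 0.0003, 0, 0, 0, 1],
  ],
)

```text
time: 19.93
ee_pos: [0.505, 0.3275, 0.041]
tool_rot: [-0.006, 1.0, 0.0, 0.0]
contact_force: [0.3, 0.0, -0.8]
gripper_width: 0.0437
finger_force: 42.2
```

Call:
carry_out(
  series=[
    [0.001, 0, 0, 0, 0, 0, 1],
    [0.001, 0, 0, 0, 0, 0, 1],
  ],
)

```text
time: 20.1
ee_pos: [0.5044, 0.3275, 0.041]
tool_rot: [-0.006, 1.0, 0.0, 0.0]
contact_force: [0.2, -0.5, 0.9]
gripper_width: 0.0432
finger_force: 42.3
```

Call:
carry_out(
  series=[
    [0.0012, 0, 0, 0, 0, 0, 1],
    [0.0012, 0, 0, 0, 0, 0, 1],
  ],
)

```text
time: 20.27
ee_pos: [0.5039, 0.3275, 0.0411]
tool_rot: [-0.006, 1.0, 0.0, 0.001]
contact_force: [4.4, -1.3, -1.7]
gripper_width: 0.0435
finger_force: 41.9
```

Call:
carry_out(
  series=[
    [0.0012, 0, 0, 0, 0, 0, 1],
    [0.0012, 0, 0, 0, 0, 0, 1],
  ],
)

```text
time: 20.43
ee_pos: [0.5039, 0.3275, 0.0412]
tool_rot: [-0.006, 1.0, 0.001, 0.002]
contact_force: [9.0, -0.1, -3.7]
gripper_width: 0.0435
finger_force: 41.6
```

Call:
carry_out(
  series=[
    [-0.001, 0, 0, 0, 0, 0, 1],
    [-0.001, 0, 0, 0, 0, 0, -1],
    [-0.001, 0, 0, 0, 0, 0, -1],
    [-0.001, 0, 0, 0, 0, 0, -1],
    [-0.001, 0, 0, 0, 0, 0, -1],
    [-0.001, 0, -0.05, 0, 0, 0, -1],
    [-0.001, 0, -0.1, 0, 0, 0, -1],
    [-0.001, 0, -0.15, 0, 0, 0, -1],
    [-0.001, 0, -0.17, 0, 0, 0, -1],
    [-0.001, 0, -0.17, 0, 0, 0, -1],
  ],
  squeeze=80,
)

```text
time: 21.27
ee_pos: [0.5046, 0.3284, 0.1815]
tool_rot: [-0.006, 1.0, 0.002, 0.003]
contact_force: [-0.2, -0.0, -0.8]
gripper_width: 0.0854
finger_force: 0.0
```

```bash
python3 -c "
from plan import *
st();plan((434.5,-11.7,170,191.5))"; sed -i 's/pics\/car/pics\/car2/g' car.py; python3 car.py
```

```text
t 21.27 p [504.6 328.4 181.5] head -179.3 tz [ 0.006  0.003 -1.   ] F [-0.2 -0.  -0.8] w 85.4 q [ 0.5   0.52  1.59  0.    1.03 -1.08]
(434.5, -11.7, 170, 191.5) [0.0932, -0.424, 0.0123, 0.0009, 0.0021, -0.0598] rows 8.3
t 21.27 p [504.6 328.4 181.5] head -179.3 tz [ 0.006  0.003 -1.   ] F [-0.2 -0.  -0.8] w 85.4 q [ 0.5   0.52  1.59  0.    1.03 -1.08]
red 3091 mean [455.8 326.8  48.3] rect [458.3 326.7] [43.6 60.2] 0.7
bare 1253 mean [577.2 328.   47.5] rect [578.2 327.9] [21.4 60.1] 0.3
board 3581 mean [509.2 286.3   7.8] rect [512.6 287.1] [151.1  30. ] 0.5
```

View pics/car2.png

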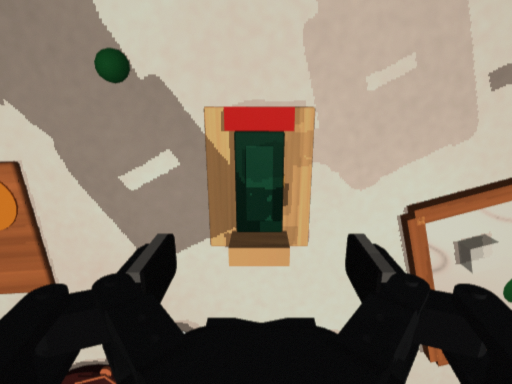

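Call:
carry_out(
  series=[
    [0.0932, -0.424, 0, 0, 0, -0.0598, -1],
    [0.0932, -0.424, 0, 0, 0, -0.0598, -1],
    [0.0932, -0.424, 0, 0, 0, -0.0598, -1],
    [0.0932, -0.424, 0, 0, 0, -0.0598, -1],
    [0.0932, -0.424, 0, 0, 0, -0.0598, -1],
    [0.0932, -0.424, 0, 0, 0, -0.0598, -1],
    [0.0932, -0.424, 0, 0, 0, -0.0598, -1],
    [0.0932, -0.424, 0, 0, 0, -0.0598, -1],
    [0.0932, -0.424, 0, 0, 0, -0.0598, -1],
    [0.0932, -0.424, 0, 0, 0, -0.0598, -1],
  ],
)

```text
time: 22.15
ee_pos: [0.4315, -0.0151, 0.1756]
tool_rot: [-0.098, 0.995, 0.0, -0.001]
contact_force: [0.2, 0.8, -0.3]
gripper_width: 0.0853
finger_force: 0.0
```

Call:
carry_out(
  series=[
    [0, 0, 0, 0, 0, 0, -1],
    [0, 0, 0, 0, 0, 0, -1],
    [0, 0, 0, 0, 0, 0, -1],
  ],
)

```text
time: 22.4
ee_pos: [0.4328, -0.0117, 0.1764]
tool_rot: [-0.101, 0.995, 0.0, -0.0]
contact_force: [0.6, 0.6, -0.2]
gripper_width: 0.0855
finger_force: 0.0
```

```bash
python3 -c "
from plan import *
st();plan((434.5,-11.7,84,191.5))"
```

```text
t 22.4 p [432.8 -11.7 176.4] head -168.4 tz [-0.001  0.    -1.   ] F [ 0.6  0.6 -0.2] w 85.5 q [-0.13  0.25  2.02  0.    0.87 -1.91]
(434.5, -11.7, 84, 191.5) [-0.0021, -0.0005, 0.1154, 0.0001, -0.0003, 0.0003] rows 2.2
```

Call:
carry_out(
  series=[
    [-0.002, 0, 0.04, 0, 0, 0, -1],
    [-0.002, 0, 0.08, 0, 0, 0, -1],
    [-0.002, 0, 0.1154, 0, 0, 0, -1],
    [-0.002, 0, 0.1154, 0, 0, 0, -1],
    [-0.002, 0, 0.1154, 0, 0, 0, 1],
    [-0.002, 0, 0.1154, 0, 0, 0, 1],
    [-0.002, 0, 0.1154, 0, 0, 0, 1],
    [-0.002, 0, 0.1154, 0, 0, 0, 1],
    [-0.002, 0, 0.1154, 0, 0, 0, 1],
    [-0.002, 0, 0.1154, 0, 0, 0, 1],
  ],
)

```text
time: 23.23
ee_pos: [0.4351, -0.0124, 0.0856]
tool_rot: [-0.1, 0.995, -0.0, 0.001]
contact_force: [-2.1, 0.3, 9.6]
gripper_width: 0.0268
finger_force: 78.3
```

Call:
carry_out(
  series=[
    [-0.002, 0, 0, 0, 0, 0, 1],
    [-0.002, 0, 0, 0, 0, 0, 1],
  ],
)

```text
time: 23.4
ee_pos: [0.4357, -0.0123, 0.0855]
tool_rot: [-0.1, 0.995, -0.0, -0.0]
contact_force: [-5.8, -2.1, 14.6]
gripper_width: 0.0271
finger_force: 79.4
```

Call:
carry_out(
  series=[
    [0.002, 0, -0.01, 0, 0, 0, 1],
    [0.002, 0, -0.04, 0, 0, 0, 1],
    [0.002, 0, -0.08, 0, 0, 0, 1],
    [0.002, 0, -0.12, 0, 0, 0, 1],
    [0.002, 0, -0.14, 0, 0, 0, 1],
    [0.002, 0, -0.14, 0, 0, 0, 1],
    [0.002, 0, -0.14, 0, 0, 0, 1],
  ],
)

```text
time: 23.98
ee_pos: [0.4346, -0.0124, 0.1972]
tool_rot: [-0.1, 0.995, -0.0, 0.001]
contact_force: [-0.5, 0.2, -1.1]
gripper_width: 0.0271
finger_force: 78.7
```

```bash
python3 -c "
from plan import *
st();plan((560.3,327.4,200,180.7))
p,d=imaging.snapshot('wrist'); cv2.imwrite('pics/wd.png',p[...,::-1])"
```

```text
t 23.98 p [434.6 -12.4 197.2] head -168.5 tz [ 0.002 -0.    -1.   ] F [-0.5  0.2 -1.1] w 27.1 q [-0.14  0.22  2.    0.    0.92 -1.91]
(560.3, 327.4, 200, 180.7) [-0.2386, 0.385, -0.0033, -0.0001, 0.0007, 0.0599] rows 8.7
```

View pics/wd.png

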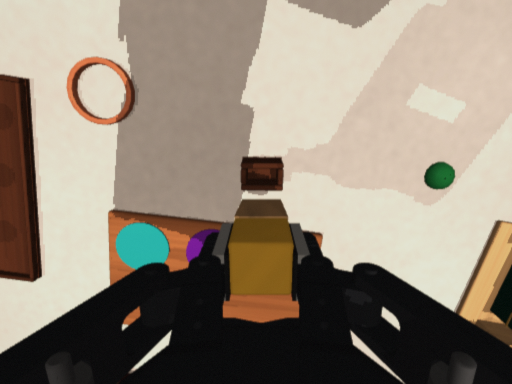

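Call:
carry_out(
  series=[
    [-0.024, 0.0385, 0, 0, 0, 0.01, 1],
    [-0.048, 0.077, 0, 0, 0, 0.02, 1],
    [-0.0716, 0.1155, 0, 0, 0, 0.03, 1],
    [-0.0954, 0.154, 0, 0, 0, 0.04, 1],
    [-0.119, 0.1925, 0, 0, 0, 0.05, 1],
    [-0.143, 0.231, 0, 0, 0, 0.06, 1],
    [-0.167, 0.27, 0, 0, 0, 0.0599, 1],
    [-0.191, 0.308, 0, 0, 0, 0.0599, 1],
    [-0.215, 0.347, 0, 0, 0, 0.0599, 1],
    [-0.2386, 0.385, 0, 0, 0, 0.0599, 1],
  ],
)

```text
time: 24.87
ee_pos: [0.5598, 0.3291, 0.1943]
tool_rot: [-0.006, 1.0, -0.001, -0.001]
contact_force: [0.1, -0.7, -0.6]
gripper_width: 0.0271
finger_force: 78.9
```

Call:
carry_out(
  series=[
    [0, 0, 0, 0, 0, 0, 1],
    [0, 0, 0, 0, 0, 0, 1],
    [0, 0, 0, 0, 0, 0, 1],
  ],
)

```text
time: 25.12
ee_pos: [0.5594, 0.3268, 0.1947]
tool_rot: [-0.006, 1.0, -0.001, -0.001]
contact_force: [0.5, -0.0, -1.2]
gripper_width: 0.0271
finger_force: 79.0
```

```bash
python3 - <<'E'
from plan import *
st();plan((560.3,327.4,130,180.7))
S=bot.read_state(); p,d=imaging.snapshot("wrist"); cv2.imwrite("pics/wd2.png",p[...,::-1])
p,w=cloud("wrist",p,d,S); t=(w-S["ee_pos"])@R.from_quat(S["tool_rot"]).as_matrix()*1000
m=np.zeros(t.shape[:2],bool); m[150:330,200:320]=1
H=hsv(p); m&=(abs(t[...,0])<60)&(t[...,2]<100)&(t[...,2]>-15)&(H[...,0]>12)&(H[...,0]<35)&(abs(t[...,1])<18)
for lo in range(-15,90,8):
    k=m&(t[...,2]>=lo)&(t[...,2]<lo+8)
    if k.sum()>5: print(lo,k.sum(),"x",np.round(np.percentile(t[k][:,0],[5,50,98]),1),"y",np.round(np.percentile(t[k][:,1],[2,98]),1))
Z=w[...,2]*1000
k=(Z>43)&(Z<54)&(w[...,1]>.24)&(w[...,1]<.42)&(w[...,0]<.56)
q=w[k];print("stop red+case rect",rect(q),"xmax",np.percentile(q[:,0],99.5)); 
E
```

```text
t 25.12 p [559.4 326.8 194.7] head -179.3 tz [-0.003 -0.002 -1.   ] F [ 0.5 -0.  -1.2] w 27.1 q [ 0.46  0.59  1.43 -0.    1.12 -1.13]
(560.3, 327.4, 130, 180.7) [-0.0013, 0.0008, 0.0808, -0.0005, -0.0009, 0.0001] rows 1.6
-15 3757 x [-9.8  2.9 13.5] y [-15.6  15.3]
-7 623 x [10.1 13.6 14.3] y [-17.3  17.3]
1 517 x [10.1 13.7 14.2] y [-17.3  17.2]
9 434 x [10.1 13.7 14.3] y [-17.2  17.3]
17 277 x [10.2 13.4 14. ] y [-16.8  16.5]
25 163 x [12.1 12.6 13.3] y [-13.3  13.4]
33 131 x [10.6 11.4 12. ] y [-13.1  13.4]
41 120 x [ 9.4 10.  10.8] y [-13.1  13.3]
49 103 x [8.  8.7 9.3] y [-13.3  13.6]
57 83 x [6.7 7.3 7.9] y [-13.   13.4]
65 79 x [5.5 6.  6.6] y [-13.2  13.3]
73 45 x [4.6 4.9 5.4] y [-12.7  13.9]
stop red+case rect (array([494.6, 327.1]), array([116.1,  60. ]), 0.5) xmax 0.5520906308506607
```

Call:
carry_out(
  series=[
    [-0.0017, 0.0006, 0.03, 0, -0.0006, 0, 1],
    [-0.0017, 0.0006, 0.06, 0, -0.0006, 0, 1],
    [-0.0017, 0.0006, 0.075, 0, -0.0006, 0, 1],
    [-0.0017, 0.0006, 0.075, 0, -0.0006, 0, 1],
    [-0.0017, 0.0006, 0.075, 0, -0.0006, 0, 1],
  ],
)

```text
time: 25.58
ee_pos: [0.5615, 0.3273, 0.1366]
tool_rot: [-0.006, 1.0, -0.0, 0.001]
contact_force: [-0.7, -0.3, 0.6]
gripper_width: 0.0268
finger_force: 79.0
```

Call:
carry_out(
  series=[
    [0, 0, 0.006, 0, 0, 0, 1],
    [0, 0, 0.012, 0, 0, 0, 1],
    [0, 0, 0.012, 0, 0, 0, 1],
  ],
)

```text
time: 25.83
ee_pos: [0.5615, 0.3279, 0.1268]
tool_rot: [-0.006, 1.0, -0.0, 0.001]
contact_force: [-0.4, 0.1, -1.4]
gripper_width: 0.0269
finger_force: 79.0
```

```bash
python3 -c "
from plan import *
st();plan((560.8,327.4,110,180.7))"
```

```text
t 25.83 p [561.5 327.9 126.8] head -179.3 tz [ 0.002 -0.    -1.   ] F [-0.4  0.1 -1.4] w 26.9 q [ 0.46  0.67  1.48 -0.    0.99 -1.13]
(560.8, 327.4, 110, 180.7) [0.0009, -0.0006, 0.021, -0.0, 0.0006, 0.0] rows 0.4
```

Call:
carry_out(
  series=[
    [0.0006, -0.0004, 0.006, 0, 0, 0, 1],
    [0.0006, -0.0004, 0.012, 0, 0, 0, 1],
    [0.0006, -0.0004, 0.02, 0, 0, 0, 1],
    [0.0006, -0.0004, 0.02, 0, 0, 0, 1],
  ],
)

```text
time: 26.17
ee_pos: [0.5605, 0.3274, 0.1094]
tool_rot: [-0.006, 1.0, -0.0, 0.0]
contact_force: [-0.8, -0.0, 0.2]
gripper_width: 0.0272
finger_force: 79.0
```

Call:
carry_out(
  series=[
    [0, 0, 0.005, 0, 0, 0, 1],
    [0, 0, 0.01, 0, 0, 0, 1],
    [0, 0, 0.01, 0, 0, 0, 1],
  ],
)

```text
time: 26.42
ee_pos: [0.561, 0.3275, 0.1021]
tool_rot: [-0.006, 1.0, -0.0, 0.001]
contact_force: [0.3, -0.4, -0.1]
gripper_width: 0.0265
finger_force: 79.0
```

Call:
carry_out(
  series=[
    [0, 0, 0.002, 0, 0, 0, 1],
    [0, 0, 0.004, 0, 0, 0, 1],
    [0, 0, 0.004, 0, 0, 0, 1],
  ],
)

```text
time: 26.67
ee_pos: [0.5613, 0.3277, 0.0996]
tool_rot: [-0.006, 1.0, 0.0, 0.001]
contact_force: [1.2, -0.6, -0.8]
gripper_width: 0.0272
finger_force: 79.0
```

Call:
carry_out(
  series=[
    [0, 0, 0.0015, 0, 0, 0, 1],
    [0, 0, 0.0015, 0, 0, 0, 1],
  ],
)

```text
time: 26.83
ee_pos: [0.5614, 0.3277, 0.0986]
tool_rot: [-0.006, 1.0, 0.0, 0.001]
contact_force: [0.9, 0.1, -0.7]
gripper_width: 0.0272
finger_force: 79.0
```

Call:
carry_out(
  series=[
    [0, 0, 0.0015, 0, 0, 0, 1],
    [0, 0, 0.0015, 0, 0, 0, 1],
  ],
)

```text
time: 27.0
ee_pos: [0.5614, 0.3278, 0.0977]
tool_rot: [-0.006, 1.0, 0.0, 0.001]
contact_force: [1.8, 0.4, 2.2]
gripper_width: 0.027
finger_force: 79.5
```

Call:
carry_out(
  series=[
    [0, 0, 0.0015, 0, 0, 0, 1],
    [0, 0, 0.002, 0, 0, 0, 1],
    [0, 0, 0.002, 0, 0, 0, 1],
  ],
)

```text
time: 27.25
ee_pos: [0.5615, 0.3279, 0.097]
tool_rot: [-0.006, 1.0, 0.0, 0.002]
contact_force: [-1.5, -1.2, 11.7]
gripper_width: 0.0269
finger_force: 80.9
```

Call:
carry_out(
  series=[
    [0, 0, 0.0015, 0, 0, 0, 1],
    [0, 0, 0.002, 0, 0, 0, 1],
    [0, 0, 0.002, 0, 0, 0, 1],
  ],
)

```text
time: 27.5
ee_pos: [0.5616, 0.328, 0.0964]
tool_rot: [-0.006, 1.0, 0.0, 0.002]
contact_force: [-5.4, -3.0, 21.6]
gripper_width: 0.0271
finger_force: 82.2
```

Call:
carry_out(
  series=[
    [0, 0, 0.0006, 0, 0, 0, 1],
    [0, 0, 0.0006, 0, 0, 0, 1],
    [0, 0, 0.0006, 0, 0, 0, 1],
  ],
)

```text
time: 27.75
ee_pos: [0.5616, 0.328, 0.0964]
tool_rot: [-0.006, 1.0, 0.0, 0.002]
contact_force: [-6.6, -3.4, 23.5]
gripper_width: 0.027
finger_force: 82.6
```

Call:
carry_out(
  series=[
    [0, 0, 0, 0, 0, 0, -1],
    [0, 0, 0, 0, 0, 0, -1],
    [0, 0, 0, 0, 0, 0, -1],
    [0, 0, 0, 0, 0, 0, -1],
    [0, 0, -0.04, 0, 0, 0, -1],
    [0, 0, -0.08, 0, 0, 0, -1],
    [0, 0, -0.12, 0, 0, 0, -1],
    [0, 0, -0.12, 0, 0, 0, -1],
  ],
  squeeze=30,
)

```text
time: 28.42
ee_pos: [0.5631, 0.3288, 0.196]
tool_rot: [-0.006, 1.0, 0.002, 0.005]
contact_force: [0.9, 0.2, 1.1]
gripper_width: 0.0853
finger_force: 0.0
```

```bash
python3 - <<'E'
from plan import *
st(); plan((508,-323,185,182))
S=bot.read_state(); p,d=imaging.snapshot("wrist"); cv2.imwrite("pics/wd3.png",p[...,::-1])
p,w=cloud("wrist",p,d,S); Z=w[...,2]*1000;H=hsv(p)
k=(Z>43)&(Z<54)&(w[...,1]>.24)&(w[...,1]<.42)&(w[...,0]<.553); print("red+case",rect(w[k]))
k=(Z>95)&(Z<118)&(H[...,0]>18)&(H[...,0]<34)&(abs(w[...,1]-.327)<.04); print("head",k.sum(),np.round(w[k].mean(0)*1000,1),rect(w[k]))
E
```

```text
t 28.42 p [563.1 328.8 196. ] head -179.3 tz [ 0.01   0.004 -1.   ] F [0.9 0.2 1.1] w 85.3 q [ 0.46  0.59  1.43 -0.    1.11 -1.13]
(508, -323, 185, 182) [0.079, -0.8138, 0.0098, 0.0012, 0.0032, -0.0072] rows 15.7
red+case (array([494.3, 327.6]), array([116.5,  60. ]), 1.0)
head 1228 [559.3 328.  105.1] (array([561., 328.]), array([26.5, 27.4]), 1.6)
```

View pics/wd3.png

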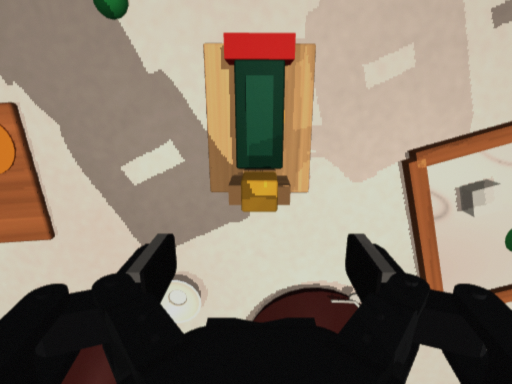

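Call:
carry_out(
  series=[
    [0.079, -0.8138, 0.008, 0, 0, -0.007, -1],
    [0.079, -0.8138, 0.008, 0, 0, -0.007, -1],
    [0.079, -0.8138, 0.008, 0, 0, -0.007, -1],
    [0.079, -0.8138, 0.008, 0, 0, -0.007, -1],
    [0.079, -0.8138, 0.008, 0, 0, -0.007, -1],
    [0.079, -0.8138, 0.008, 0, 0, -0.007, -1],
    [0.079, -0.8138, 0.008, 0, 0, -0.007, -1],
    [0.079, -0.8138, 0.008, 0, 0, -0.007, -1],
    [0.079, -0.8138, 0.008, 0, 0, -0.007, -1],
    [0.079, -0.8138, 0.008, 0, 0, -0.007, -1],
  ],
)

```text
time: 29.3
ee_pos: [0.5247, -0.0893, 0.1844]
tool_rot: [-0.017, 1.0, 0.0, 0.0]
contact_force: [0.6, -0.3, 0.2]
gripper_width: 0.0855
finger_force: 0.0
```

```bash
python3 -c "
from plan import *
st();plan((525,-322,185,182))"
```

```text
t 29.3 p [524.7 -89.3 184.4] head -178.0 tz [ 0.  0. -1.] F [ 0.6 -0.3  0.2] w 85.5 q [-0.26  0.41  1.77  0.    0.97 -1.86]
(525, -322, 185, 182) [0.0097, -0.2907, -0.0009, 0.0002, 0.0001, -0.0002] rows 5.6
```

Call:
carry_out(
  series=[
    [-0.0153, -0.2907, -0.045, 0, 0, 0, -1],
    [-0.0153, -0.2907, -0.045, 0, 0, 0, -1],
    [-0.0153, -0.2907, -0.045, 0, 0, 0, -1],
    [-0.0153, -0.2907, -0.045, 0, 0, 0, -1],
    [-0.0153, -0.2907, -0.045, 0, 0, 0, -1],
    [-0.0153, -0.2907, -0.045, 0, 0, 0, -1],
    [-0.0153, -0.2907, -0.045, 0, 0, 0, -1],
    [-0.0153, -0.2907, -0.045, 0, 0, 0, -1],
    [-0.0153, -0.2907, -0.045, 0, 0, 0, -1],
  ],
)

```text
time: 30.05
ee_pos: [0.5455, -0.3187, 0.2202]
tool_rot: [-0.017, 1.0, 0.001, 0.0]
contact_force: [-0.4, 0.9, -0.6]
gripper_width: 0.0854
finger_force: 0.0
```

Call:
carry_out(
  series=[
    [0, 0, 0, 0, 0, 0, -1],
    [0, 0, 0, 0, 0, 0, -1],
    [0, 0, 0, 0, 0, 0, -1],
  ],
)

```text
time: 30.3
ee_pos: [0.5461, -0.3186, 0.2214]
tool_rot: [-0.018, 1.0, 0.0, 0.001]
contact_force: [-0.7, 0.0, 0.1]
gripper_width: 0.0854
finger_force: 0.0
```

```bash
cat > stones.py <<'E'
from plan import *
from scipy.optimize import least_squares
st(); S=bot.read_state(); p,d=imaging.snapshot("wrist"); cv2.imwrite("pics/stn.png",p[...,::-1]); np.savez("pics/stn.npz",p=p,d=d)
p,w=cloud("wrist",p,d,S); H=hsv(p); hh,ss,Z=H[...,0],H[...,1],w[...,2]*1000
for nm,a,b in(("amber",8,22),("violet",125,150),("turq",82,98)):
    m=(hh>=a)&(hh<=b)&(ss>120)&(Z>76)&(Z<125)
    k,l,t,_=cv2.connectedComponentsWithStats(m.astype(np.uint8)); 
    if k<2: print(nm,"none"); continue
    m=l==1+np.argmax(t[1:,4]); q=w[m]*1000
    f=least_squares(lambda c:np.linalg.norm(q-c[:3],axis=1)-c[3],[*q.mean(0),14],loss="soft_l1")
    print(nm,m.sum(),"sphere",np.round(f.x,1),"rms %.2f"%np.sqrt((f.fun**2).mean()),"rect",*rect(q/1000),"ztop %.1f"%q[:,2].max())
E
python3 stones.py
```

```text
t 30.3 p [ 546.1 -318.6  221.4] head -178.0 tz [ 0.002  0.    -1.   ] F [-0.7  0.   0.1] w 85.4 q [-0.6   0.53  1.46  0.    1.15 -2.21]
amber 1029 sphere [ 440.8 -321.5   84.    14.6] rms 0.63 rect [ 441.1 -321.1] [27.7 27.7] 1.0 ztop 99.3
violet 820 sphere [ 506.1 -322.8   83.8   14.7] rms 0.58 rect [ 505.6 -322.8] [26.8 27.2] 2.5 ztop 98.8
turq 677 sphere [ 575.2 -322.6   83.9   14.6] rms 0.64 rect [ 574.1 -323. ] [26.2 26.4] 2.5 ztop 99.0
```

View pics/stn.png

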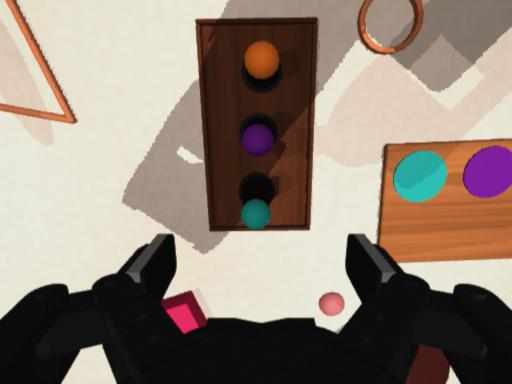

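```bash
python3 -c "
from plan import *
plan((506.3,-322.7,172,182),(506.3,-322.7,65,182),(506.3,-322.7,172,182),(543,-49.3,172,182),(543,-49.3,72,182),(543,-49.3,172,182),(575.4,-322.5,172,182))"
```

```text
(506.3, -322.7, 172, 182) [0.05, -0.0032, 0.0618, 0.0, 0.0006, 0.0001] rows 1.5
(506.3, -322.7, 65, 182) [0.0, -0.0, 0.1338, 0.0, 0.0, 0.0] rows 2.6
(506.3, -322.7, 172, 182) [-0.0, 0.0, -0.1338, 0.0, 0.0, 0.0] rows 2.6
(543, -49.3, 172, 182) [-0.0578, 0.3399, 0.0, 0.0, 0.0, 0.0] rows 6.6
(543, -49.3, 72, 182) [0.0, -0.0, 0.125, 0.0, 0.0, 0.0] rows 2.4
(543, -49.3, 172, 182) [-0.0, 0.0, -0.125, 0.0, 0.0, 0.0] rows 2.4
(575.4, -322.5, 172, 182) [-0.0286, -0.3427, -0.0, 0.0, 0.0, 0.0] rows 6.6
```

Call:
carry_out(
  series=[
    [0.025, -0.002, 0.03, 0, 0, 0, -1],
    [0.05, -0.0032, 0.0618, 0, 0, 0, -1],
    [0.05, -0.0032, 0.0618, 0, 0, 0, -1],
    [0.05, -0.0032, 0.0618, 0, 0, 0, -1],
    [0.05, -0.0032, 0.0618, 0, 0, 0, -1],
  ],
)

```text
time: 30.77
ee_pos: [0.507, -0.3236, 0.173]
tool_rot: [-0.017, 1.0, -0.0, 0.002]
contact_force: [0.3, -0.1, -0.4]
gripper_width: 0.0855
finger_force: 0.0
```

```bash
python3 -c "
from plan import *
st();plan((506.3,-322.7,65,182))"
```

```text
t 30.77 p [ 507.  -323.6  173. ] head -178.0 tz [ 0.003 -0.001 -1.   ] F [ 0.3 -0.1 -0.4] w 85.5 q [-0.65  0.53  1.59  0.    1.01 -2.25]
(506.3, -322.7, 65, 182) [0.0013, 0.0013, 0.135, -0.0003, 0.001, -0.0002] rows 2.6
```

Call:
carry_out(
  series=[
    [0.0008, 0.0008, 0.045, 0, 0, 0, -1],
    [0.0008, 0.0008, 0.09, 0, 0, 0, -1],
    [0.0008, 0.0008, 0.135, 0, 0, 0, -1],
    [0.0008, 0.0008, 0.135, 0, 0, 0, -1],
    [0.0008, 0.0008, 0.135, 0, 0, 0, 1],
    [0.0008, 0.0008, 0.135, 0, 0, 0, 1],
    [0.0008, 0.0008, 0.135, 0, 0, 0, 1],
    [0.0008, 0.0008, 0.135, 0, 0, 0, 1],
    [0.0008, 0.0008, 0.135, 0, 0, 0, 1],
    [0.0008, 0.0008, 0.135, 0, 0, 0, 1],
  ],
)

```text
time: 31.6
ee_pos: [0.5065, -0.3234, 0.066]
tool_rot: [-0.017, 1.0, -0.001, 0.002]
contact_force: [-0.8, 1.2, 9.7]
gripper_width: 0.0282
finger_force: 29.2
```

Call:
carry_out(
  series=[
    [0, 0, -0.04, 0, 0, 0, 1],
    [0, 0, -0.09, 0, 0, 0, 1],
    [0, 0, -0.134, 0, 0, 0, 1],
    [0, 0, -0.134, 0, 0, 0, 1],
    [0, 0, -0.134, 0, 0, 0, 1],
    [0, 0, -0.134, 0, 0, 0, 1],
  ],
)

```text
time: 32.1
ee_pos: [0.5051, -0.3226, 0.1709]
tool_rot: [-0.017, 1.0, 0.0, 0.001]
contact_force: [0.1, 0.2, -1.4]
gripper_width: 0.0278
finger_force: 30.5
```

```bash
python3 -c "
from plan import *
st();plan((543.3,-49.3,172,182))
exec(open('stones.py').read().split('st(); ',1)[1])
print('tool-rel', (R.from_quat(S['tool_rot']).inv().apply(f.x[:3]-S['ee_pos']*1000)))"
```

```text
t 32.1 p [ 505.1 -322.6  170.9] head -178.0 tz [ 0.002  0.    -1.   ] F [ 0.1  0.2 -1.4] w 27.8 q [-0.65  0.53  1.6   0.    1.01 -2.25]
(543.3, -49.3, 172, 182) [-0.0594, 0.3398, -0.0012, 0.0001, 0.0005, -0.0002] rows 6.6Traceback (most recent call last):
  File "<string>", line 4, in <module>
    exec(open('stones.py').read().split('st(); ',1)[1])
    ~~~~^^^^^^^^^^^^^^^^^^^^^^^^^^^^^^^^^^^^^^^^^^^^^^^
  File "<string>", line 8, in <module>
NameError: name 'least_squares' is not defined
```

Call:
carry_out(
  series=[
    [-0.009, 0.05, 0, 0, 0, 0, 1],
    [-0.017, 0.1, 0, 0, 0, 0, 1],
    [-0.026, 0.15, 0, 0, 0, 0, 1],
    [-0.034, 0.2, 0, 0, 0, 0, 1],
    [-0.043, 0.25, 0, 0, 0, 0, 1],
    [-0.052, 0.3, 0, 0, 0, 0, 1],
    [-0.0594, 0.3398, 0, 0, 0, 0, 1],
    [-0.0594, 0.3398, 0, 0, 0, 0, 1],
    [-0.0594, 0.3398, 0, 0, 0, 0, 1],
    [-0.0594, 0.3398, 0, 0, 0, 0, 1],
  ],
)

```text
time: 32.98
ee_pos: [0.5432, -0.0497, 0.1703]
tool_rot: [-0.017, 1.0, 0.0, 0.0]
contact_force: [0.4, 0.1, -1.8]
gripper_width: 0.0275
finger_force: 30.5
```

Call:
carry_out(
  series=[
    [0, 0, 0, 0, 0, 0, 1],
    [0, 0, 0, 0, 0, 0, 1],
    [0, 0, 0, 0, 0, 0, 1],
  ],
)

```text
time: 33.23
ee_pos: [0.5435, -0.0504, 0.1711]
tool_rot: [-0.016, 1.0, 0.0, 0.001]
contact_force: [0.8, -0.1, -1.5]
gripper_width: 0.0278
finger_force: 30.5
```

```bash
python3 -c "
from plan import *
st();plan((543.3,-49.3,74,182))"
```

```text
t 33.23 p [543.5 -50.4 171.1] head -178.1 tz [ 0.002  0.    -1.   ] F [ 0.8 -0.1 -1.5] w 27.8 q [-0.18  0.45  1.74  0.    0.95 -1.78]
(543.3, -49.3, 74, 182) [0.0004, 0.0014, 0.1213, 0.0, 0.0005, -0.0006] rows 2.3
```

Call:
carry_out(
  series=[
    [0, 0.001, 0.04, 0, 0, 0, 1],
    [0, 0.001, 0.08, 0, 0, 0, 1],
    [0, 0.001, 0.11, 0, 0, 0, 1],
    [0, 0.001, 0.121, 0, 0, 0, 1],
    [0, 0.001, 0.121, 0, 0, 0, 1],
    [0, 0.001, 0.1235, 0, 0, 0, 1],
    [0, 0.001, 0.1235, 0, 0, 0, 1],
  ],
)

```text
time: 33.82
ee_pos: [0.544, -0.0491, 0.0728]
tool_rot: [-0.017, 1.0, -0.0, 0.001]
contact_force: [-1.0, -0.6, -2.1]
gripper_width: 0.0278
finger_force: 35.0
```

Call:
carry_out(
  series=[
    [0, 0, 0, 0, 0, 0, -0.1],
    [0, 0, 0, 0, 0, 0, -0.1],
    [0, 0, 0, 0, 0, 0, -0.1],
    [0, 0, 0, 0, 0, 0, -0.1],
  ],
)

```text
time: 34.15
ee_pos: [0.544, -0.0488, 0.0728]
tool_rot: [-0.017, 1.0, -0.0, 0.001]
contact_force: [-0.3, -0.1, 0.3]
gripper_width: 0.0469
finger_force: 0.0
```

Call:
carry_out(
  series=[
    [0, 0, -0.04, 0, 0, 0, -0.1],
    [0, 0, -0.08, 0, 0, 0, -0.1],
    [0, 0, -0.123, 0, 0, 0, -0.1],
    [0, 0, -0.123, 0, 0, 0, -0.1],
    [0, 0, -0.123, 0, 0, 0, -0.1],
  ],
)

```text
time: 34.57
ee_pos: [0.5445, -0.0488, 0.1727]
tool_rot: [-0.017, 1.0, -0.0, 0.003]
contact_force: [-0.6, 0.6, -0.8]
gripper_width: 0.047
finger_force: 0.0
```

```bash
python3 -c "
from plan import *
st();plan((575.4,-322.5,173,182))"; sed -i 's/np.savez("pics\/stn.npz",p=p,d=d)//' stones.py; python3 stones.py
```

```text
t 34.57 p [544.5 -48.8 172.7] head -178.0 tz [ 0.006 -0.001 -1.   ] F [-0.6  0.6 -0.8] w 47.0 q [-0.17  0.44  1.74  0.    0.95 -1.78]
(575.4, -322.5, 173, 182) [-0.0269, -0.3432, 0.0001, -0.0003, 0.0018, -0.0002] rows 6.6
t 34.57 p [544.5 -48.8 172.7] head -178.0 tz [ 0.006 -0.001 -1.   ] F [-0.6  0.6 -0.8] w 47.0 q [-0.17  0.44  1.74  0.    0.95 -1.78]
amber none
violet 1123 sphere [542.7 -49.3  90.7  14.7] rms 0.59 rect [541.2 -49.5] [26.1 26.1] 53.4 ztop 106.1
turq none
```

Call:
carry_out(
  series=[
    [-0.0269, -0.3432, 0, 0, 0, 0, -1],
    [-0.0269, -0.3432, 0, 0, 0, 0, -1],
    [-0.0269, -0.3432, 0, 0, 0, 0, -1],
    [-0.0269, -0.3432, 0, 0, 0, 0, -1],
    [-0.0269, -0.3432, 0, 0, 0, 0, -1],
    [-0.0269, -0.3432, 0, 0, 0, 0, -1],
    [-0.0269, -0.3432, 0, 0, 0, 0, -1],
    [-0.0269, -0.3432, 0, 0, 0, 0, -1],
    [-0.0269, -0.3432, 0, 0, 0, 0, -1],
    [-0.0269, -0.3432, 0, 0, 0, 0, -1],
  ],
)

```text
time: 35.45
ee_pos: [0.574, -0.3216, 0.1694]
tool_rot: [-0.017, 1.0, 0.001, -0.0]
contact_force: [0.8, -0.4, -0.2]
gripper_width: 0.0852
finger_force: 0.0
```

Call:
carry_out(
  series=[
    [0, 0, 0, 0, 0, 0, -1],
    [0, 0, 0, 0, 0, 0, -1],
    [0, 0, 0, 0, 0, 0, -1],
  ],
)

```text
time: 35.7
ee_pos: [0.5747, -0.3215, 0.1709]
tool_rot: [-0.018, 1.0, 0.0, 0.001]
contact_force: [-0.7, -0.3, -1.1]
gripper_width: 0.0854
finger_force: 0.0
```

```bash
python3 -c "
from plan import *
st();plan((575.6,-322.5,65,182))"
```

```text
t 35.7 p [ 574.7 -321.5  170.9] head -178.0 tz [ 0.002  0.    -1.   ] F [-0.7 -0.3 -1.1] w 85.4 q [-0.58  0.63  1.42  0.    1.08 -2.19]
(575.6, -322.5, 65, 182) [-0.0009, -0.0013, 0.1324, 0.0, 0.0006, 0.0002] rows 2.5
```

Call:
carry_out(
  series=[
    [-0.0008, -0.0012, 0.045, 0, 0, 0, -1],
    [-0.0008, -0.0012, 0.09, 0, 0, 0, -1],
    [-0.0008, -0.0012, 0.1324, 0, 0, 0, -1],
    [-0.0008, -0.0012, 0.1324, 0, 0, 0, -1],
    [-0.0008, -0.0012, 0.1324, 0, 0, 0, 1],
    [-0.0008, -0.0012, 0.1324, 0, 0, 0, 1],
    [-0.0008, -0.0012, 0.1324, 0, 0, 0, 1],
    [-0.0008, -0.0012, 0.1324, 0, 0, 0, 1],
    [-0.0008, -0.0012, 0.1324, 0, 0, 0, 1],
    [-0.0008, -0.0012, 0.1324, 0, 0, 0, 1],
  ],
)

```text
time: 36.53
ee_pos: [0.5762, -0.3238, 0.0671]
tool_rot: [-0.017, 1.0, -0.001, 0.002]
contact_force: [-0.8, 0.6, 8.6]
gripper_width: 0.0277
finger_force: 29.4
```

Call:
carry_out(
  series=[
    [0, 0, -0.04, 0, 0, 0, 1],
    [0, 0, -0.09, 0, 0, 0, 1],
    [0, 0, -0.134, 0, 0, 0, 1],
    [0, 0, -0.134, 0, 0, 0, 1],
    [0, 0, -0.134, 0, 0, 0, 1],
    [0, 0, -0.134, 0, 0, 0, 1],
  ],
)

```text
time: 37.03
ee_pos: [0.5749, -0.3232, 0.172]
tool_rot: [-0.017, 1.0, 0.0, 0.001]
contact_force: [-0.3, -0.2, -2.3]
gripper_width: 0.0277
finger_force: 30.3
```

```bash
python3 -c "
from plan import *
st();plan((550.8,-131,172,182))"
```

```text
t 37.03 p [ 574.9 -323.2  172. ] head -178.0 tz [ 0.002  0.    -1.   ] F [-0.3 -0.2 -2.3] w 27.7 q [-0.58  0.63  1.42  0.    1.09 -2.19]
(550.8, -131, 172, 182) [0.0219, 0.2411, -0.0, 0.0001, 0.0005, -0.0002] rows 4.6
```

Call:
carry_out(
  series=[
    [0.0045, 0.05, 0, 0, 0, 0, 1],
    [0.009, 0.1, 0, 0, 0, 0, 1],
    [0.0135, 0.15, 0, 0, 0, 0, 1],
    [0.018, 0.2, 0, 0, 0, 0, 1],
    [0.0213, 0.2411, 0, 0, 0, 0, 1],
    [0.0213, 0.2411, 0, 0, 0, 0, 1],
    [0.0213, 0.2411, 0, 0, 0, 0, 1],
    [0.0213, 0.2411, 0, 0, 0, 0, 1],
    [0.0213, 0.2411, 0, 0, 0, 0, 1],
  ],
)

```text
time: 37.78
ee_pos: [0.5515, -0.132, 0.1715]
tool_rot: [-0.017, 1.0, 0.0, 0.001]
contact_force: [0.3, -0.3, -0.5]
gripper_width: 0.0274
finger_force: 30.3
```

```bash
python3 -c "
from plan import *
st();plan((551.3,-131,75,182))"
```

```text
t 37.78 p [ 551.5 -132.   171.5] head -178.1 tz [ 0.001  0.    -1.   ] F [ 0.3 -0.3 -0.5] w 27.4 q [-0.32  0.48  1.69  0.    0.97 -1.92]
(551.3, -131, 75, 182) [0.0003, 0.0013, 0.1207, 0.0, 0.0003, -0.0005] rows 2.3
```

Call:
carry_out(
  series=[
    [0, 0.0011, 0.04, 0, 0, 0, 1],
    [0, 0.0011, 0.08, 0, 0, 0, 1],
    [0, 0.0011, 0.11, 0, 0, 0, 1],
    [0, 0.0011, 0.12, 0, 0, 0, 1],
    [0, 0.0011, 0.12, 0, 0, 0, 1],
    [0, 0.0011, 0.1225, 0, 0, 0, 1],
    [0, 0.0011, 0.1225, 0, 0, 0, 1],
  ],
)

```text
time: 38.37
ee_pos: [0.5519, -0.1309, 0.0742]
tool_rot: [-0.017, 1.0, -0.0, 0.001]
contact_force: [0.4, 0.0, -1.9]
gripper_width: 0.0281
finger_force: 33.4
```

Call:
carry_out(
  series=[
    [0, 0, 0, 0, 0, 0, -0.1],
    [0, 0, 0, 0, 0, 0, -0.1],
    [0, 0, 0, 0, 0, 0, -0.1],
    [0, 0, 0, 0, 0, 0, -0.1],
  ],
)

```text
time: 38.7
ee_pos: [0.5519, -0.1304, 0.0745]
tool_rot: [-0.017, 1.0, -0.0, 0.001]
contact_force: [0.0, -0.5, -0.3]
gripper_width: 0.0469
finger_force: 0.0
```

Call:
carry_out(
  series=[
    [0, 0, -0.04, 0, 0, 0, -0.1],
    [0, 0, -0.08, 0, 0, 0, -0.1],
    [0, 0, -0.123, 0, 0, 0, -0.1],
    [0, 0, -0.123, 0, 0, 0, -0.1],
    [0, 0, -0.123, 0, 0, 0, -0.1],
  ],
)

```text
time: 39.12
ee_pos: [0.5524, -0.1305, 0.1745]
tool_rot: [-0.017, 1.0, -0.001, 0.003]
contact_force: [0.3, 0.5, -1.8]
gripper_width: 0.0472
finger_force: 0.0
```

```bash
python3 -c "
from plan import *
plan((441.2,-321.5,173,182))"; python3 stones.py
```

```text
(441.2, -321.5, 173, 182) [0.1471, -0.2338, 0.0014, -0.0004, 0.0018, -0.0002] rows 5.3
t 39.12 p [ 552.4 -130.5  174.5] head -178.0 tz [ 0.006 -0.001 -1.   ] F [ 0.3  0.5 -1.8] w 47.2 q [-0.31  0.48  1.69  0.    0.97 -1.92]
amber 2 sphere [551.7 -58.4  77.6   0.9] rms 0.00 rect [551.7 -58.4] [0.3 0. ] -130.9 ztop 78.5
violet 1155 sphere [542.7 -49.3  90.9  14.7] rms 0.60 rect [541.7 -50.7] [26.3 25.9] 8.6 ztop 106.0
turq 1114 sphere [ 550.2 -131.1   90.9   14.6] rms 0.59 rect [ 548.9 -131.1] [26.1 26.6] 43.1 ztop 106.2
```

Turquoise sits at (550.2,-131.1), on its spot centre. Now amber.

Call:
carry_out(
  series=[
    [0.1471, -0.2338, 0, 0, 0, 0, -1],
    [0.1471, -0.2338, 0, 0, 0, 0, -1],
    [0.1471, -0.2338, 0, 0, 0, 0, -1],
    [0.1471, -0.2338, 0, 0, 0, 0, -1],
    [0.1471, -0.2338, 0, 0, 0, 0, -1],
    [0.1471, -0.2338, 0, 0, 0, 0, -1],
    [0.1471, -0.2338, 0, 0, 0, 0, -1],
    [0.1471, -0.2338, 0, 0, 0, 0, -1],
    [0.1471, -0.2338, 0, 0, 0, 0, -1],
    [0.1471, -0.2338, 0, 0, 0, 0, -1],
  ],
)

```text
time: 40.0
ee_pos: [0.4409, -0.3199, 0.1719]
tool_rot: [-0.018, 1.0, 0.0, 0.001]
contact_force: [-0.5, 0.9, 0.4]
gripper_width: 0.0856
finger_force: 0.0
```

```bash
python3 -c "
from plan import *
st();plan((441.2,-321.5,65,182))"
```

```text
t 40.0 p [ 440.9 -319.9  171.9] head -177.9 tz [ 0.001  0.001 -1.   ] F [-0.5  0.9  0.4] w 85.6 q [-0.71  0.44  1.74  0.    0.95 -2.32]
(441.2, -321.5, 65, 182) [-0.0001, -0.0021, 0.1337, 0.0002, 0.0004, 0.0003] rows 2.6
```

Call:
carry_out(
  series=[
    [0, -0.001, 0.045, 0, 0, 0, -1],
    [0, -0.001, 0.09, 0, 0, 0, -1],
    [0, -0.001, 0.1337, 0, 0, 0, -1],
    [0, -0.001, 0.1337, 0, 0, 0, -1],
    [0, -0.001, 0.1337, 0, 0, 0, 1],
    [0, -0.001, 0.1337, 0, 0, 0, 1],
    [0, -0.001, 0.1337, 0, 0, 0, 1],
    [0, -0.001, 0.1337, 0, 0, 0, 1],
    [0, -0.001, 0.1337, 0, 0, 0, 1],
    [0, -0.001, 0.1337, 0, 0, 0, 1],
  ],
)

```text
time: 40.83
ee_pos: [0.4413, -0.3225, 0.0672]
tool_rot: [-0.017, 1.0, -0.001, 0.002]
contact_force: [-1.9, 2.2, 10.2]
gripper_width: 0.0276
finger_force: 29.2
```

Call:
carry_out(
  series=[
    [0, 0, -0.04, 0, 0, 0, 1],
    [0, 0, -0.09, 0, 0, 0, 1],
    [0, 0, -0.145, 0, 0, 0, 1],
    [0, 0, -0.145, 0, 0, 0, 1],
    [0, 0, -0.145, 0, 0, 0, 1],
    [0, 0, -0.145, 0, 0, 0, 1],
  ],
)

```text
time: 41.33
ee_pos: [0.4401, -0.3218, 0.1814]
tool_rot: [-0.017, 1.0, -0.0, 0.001]
contact_force: [0.3, -0.0, -1.6]
gripper_width: 0.0276
finger_force: 30.5
```

```bash
python3 -c "
from plan import *
st();plan((540.7,38.7,180,182))"
```

```text
t 41.33 p [ 440.1 -321.8  181.4] head -178.0 tz [ 0.002 -0.    -1.   ] F [ 0.3 -0.  -1.6] w 27.6 q [-0.72  0.43  1.74  0.    0.97 -2.32]
(540.7, 38.7, 180, 182) [-0.1411, 0.4461, 0.0019, -0.0001, 0.0007, -0.0002] rows 9.0
```

Call:
carry_out(
  series=[
    [-0.0157, 0.0496, 0, 0, 0, 0, 1],
    [-0.0314, 0.0992, 0, 0, 0, 0, 1],
    [-0.047, 0.1487, 0, 0, 0, 0, 1],
    [-0.0627, 0.1983, 0, 0, 0, 0, 1],
    [-0.0784, 0.2478, 0, 0, 0, 0, 1],
    [-0.094, 0.2974, 0, 0, 0, 0, 1],
    [-0.11, 0.347, 0, 0, 0, 0, 1],
    [-0.1254, 0.3965, 0, 0, 0, 0, 1],
    [-0.1411, 0.4461, 0, 0, 0, 0, 1],
    [-0.1411, 0.4461, 0, 0, 0, 0, 1],
  ],
)

```text
time: 42.17
ee_pos: [0.5412, 0.0443, 0.18]
tool_rot: [-0.019, 1.0, 0.001, 0.0]
contact_force: [-0.2, 0.3, -1.2]
gripper_width: 0.0279
finger_force: 30.5
```

Call:
carry_out(
  series=[
    [0, 0, 0, 0, 0, 0, 1],
    [0, 0, 0, 0, 0, 0, 1],
    [0, 0, 0, 0, 0, 0, 1],
  ],
)

```text
time: 42.42
ee_pos: [0.5404, 0.0376, 0.1807]
tool_rot: [-0.017, 1.0, -0.0, 0.0]
contact_force: [-0.4, -0.2, -1.8]
gripper_width: 0.0276
finger_force: 30.5
```

```bash
python3 -c "
from plan import *
st();plan((540.7,38.7,75,182))"
```

```text
t 42.42 p [540.4  37.6 180.7] head -178.1 tz [ 0. -0. -1.] F [-0.4 -0.2 -1.8] w 27.6 q [-0.02  0.43  1.75 -0.    0.97 -1.62]
(540.7, 38.7, 75, 182) [-0.0004, 0.0014, 0.1322, -0.0, 0.0, -0.0006] rows 2.5
```

Call:
carry_out(
  series=[
    [0, 0.001, 0.045, 0, 0, 0, 1],
    [0, 0.001, 0.09, 0, 0, 0, 1],
    [0, 0.001, 0.12, 0, 0, 0, 1],
    [0, 0.001, 0.1322, 0, 0, 0, 1],
    [0, 0.001, 0.1322, 0, 0, 0, 1],
    [0, 0.001, 0.1345, 0, 0, 0, 1],
    [0, 0.001, 0.1345, 0, 0, 0, 1],
  ],
)

```text
time: 43.0
ee_pos: [0.5413, 0.0386, 0.0743]
tool_rot: [-0.017, 1.0, -0.0, 0.001]
contact_force: [-0.1, 0.6, -1.4]
gripper_width: 0.0276
finger_force: 35.9
```

Call:
carry_out(
  series=[
    [0, 0, 0, 0, 0, 0, -0.1],
    [0, 0, 0, 0, 0, 0, -0.1],
    [0, 0, 0, 0, 0, 0, -0.1],
    [0, 0, 0, 0, 0, 0, -0.1],
  ],
)

```text
time: 43.33
ee_pos: [0.5413, 0.0393, 0.0744]
tool_rot: [-0.017, 1.0, -0.0, 0.001]
contact_force: [-0.2, 0.9, 0.2]
gripper_width: 0.0468
finger_force: 0.0
```

Call:
carry_out(
  series=[
    [0, 0, -0.04, 0, 0, 0, -0.1],
    [0, 0, -0.08, 0, 0, 0, -0.1],
    [0, 0, -0.12, 0, 0, 0, -0.1],
    [0, 0, -0.16, 0, 0, 0, -0.1],
    [-0.05, 0, -0.2, 0, 0, 0, -0.1],
    [-0.1, 0, -0.22, 0, 0, 0, -0.1],
    [-0.1, 0, -0.22, 0, 0, 0, -0.1],
    [-0.1, 0, -0.22, 0, 0, 0, -0.1],
    [-0.1, 0, -0.22, 0, 0, 0, -0.1],
  ],
)

```text
time: 44.08
ee_pos: [0.6203, 0.0421, 0.2496]
tool_rot: [-0.017, 1.0, 0.0, 0.0]
contact_force: [0.1, -0.4, -0.5]
gripper_width: 0.0472
finger_force: 0.0
```

```bash
python3 stones.py; python3 -c "
from plan import *
p,d=imaging.snapshot('scene'); cv2.imwrite('pics/end.png',p[...,::-1])"
```

```text
t 44.08 p [620.3  42.1 249.6] head -178.0 tz [ 0.001  0.    -1.   ] F [ 0.1 -0.4 -0.5] w 47.2 q [-0.01  0.49  1.46  0.    1.19 -1.61]
amber 798 sphere [539.5  38.4  91.   14.6] rms 0.62 rect [539.4  38.8] [27.6 27.2] 1.5 ztop 106.7
violet 789 sphere [542.6 -49.3  91.   14.7] rms 0.69 rect [543.3 -47.8] [25.5 26.5] 32.0 ztop 106.3
turq 814 sphere [ 549.9 -130.8   91.3   14.3] rms 0.70 rect [ 550.4 -129. ] [25.5 25.6] 18.1 ztop 106.3
```

View pics/end.png

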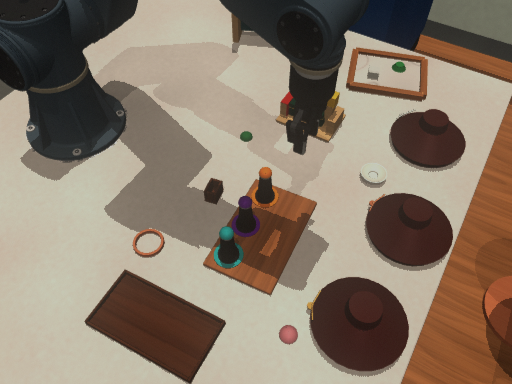

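The scene picture shows all three stands upright on their own spots, at (265,190), (245,220) and (228,250), and the arm clear of everything.

```bash
python3 -c "
from cell import bot; print(bot.job_done())"
```

```text
the job is handed in; nothing more can be done
None
```

Job handed in at about 44 s: the case is against the red felt with the wedge pressed in at about 23 N, and the three stands are back upright within about 1 mm of their spot centres by the wrist camera; the hand-in gave no verdict.

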